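# Re-pin the yokes of the shaker linkage

## Robot

A 7-joint arm with a two-finger parallel gripper is mounted at the origin on a cart in front of the work surface, level with it; the furniture and walls round the work are solid. World frame = base frame: x ahead of the robot, y to its left, z up, the work surface at z = 0. Lengths are in m, angles in rad, forces in N, time in s.
With the tool pointing down it reaches from about 0.425 to 1.025 m from the base axis. Payload 9.4 kg.
Tool frame: the origin (TCP) lies on the centre line of the jaws, within the pads' length; the fingertips stand 25 mm ahead of it and the grasp point (between the pads) lies 6 mm ahead of it; y points along the fingers, z is the direction in which the jaws open and shut, and the axes are right-handed (so a half turn about y gives the same grasp; the last joint's range is limited). The gripper opens to 93 mm and grips with 3 to 60 N. Pads are 15 mm wide; open, the fingers measure 128 mm over their backs; the gripper's body (75 mm by 188 mm) begins 65 mm behind the grasp point.
Start: joints at [-1.298, 0.599, -0.003, 1.599, 0.002, 0.943, -0.08], TCP at [0.248, 0.681, 0.244] pointing down, gripper open.
Joint ranges: [-2.57, 2.57], [-0.35, 1.97], [-1.29, 1.29], [0.11, 2.56], [-1.05, 4.19], [0.11, 1.86], [-2.63, 2.63]. Speed limits (rad/s): [2.22, 2.22, 3.01, 3.01, 3.14, 3.14, 3.14].

## Interface

Orientations are given as a unit quaternion [w, x, y, z].
In Python, from station import readout, camera, get_calibration, ctrl gives the robot as it stands.
- The arm moves only by the tool arm_command, never from a script. Its arguments are lists of equal length, an entry for each row: "travel": the shift along the tool's x, y, z in cm, a list of three; "dr": the turn, a rotation vector about the tool's x, y, z in degrees, a list of three. A call has exactly 10 rows; each row shifts and turns the commanded pose from where the row before left it, along the tool's axes as they then stand; what a row does not reach is not made up. A row lasts 1/8 s, in which the tool goes at most 62.5 mm and 10.7 degrees, less where a joint would pass 70% of its speed; a pose out of reach is approached as far as the arm can. A call is refused whole if a number of a shift passes 6.25 or a number of a turn 10.7, either way. A call with a gripper value outside its range is refused whole. "fingers" is the opening, from 0 (shut) to 1 (fully open), set as the call begins (left out, the last holds). The fingers move at their own pace and stop on an object; the grip force is fixed at half the most. Time passes only in rows, so rows that do not move let the fingers close, or fill a call up. It gives the time, the measured TCP pose, the force and the opening at its end, in the units of the state.
- readout.observe(): the state, without advancing time (a new reading comes with each control period).
- camera(name): name is "scene" or "top" or "wrist"; returns the picture (420x560x3 uint8, blue, green, red); there is no depth.
- get_calibration(name): a dict with "fx", "fy", "cx", "cy" (pixels), "position" and "rotation" of the camera in the world. Camera axes: x right, y down, z forward; pixel columns grow to the right and rows downward; lengths in m; the calibration is good to about 2 mm. A picture is of the moment at which its call begins: read the wrist's pose just before it. get_calibration takes no time and is no camera call; for the wrist camera it gives the pose at the moment of the call.
- ctrl.job_done(): hands the job in, once; it reports no verdict.
The state is a dict: "t": time; "joint_positions": joint angles; "joint_vel": joint speeds; "joint_torque": joint torques, N m; "ee_pos": TCP position; "ee_rot": TCP orientation; "contact_force": force on the tool from outside, world axes, zero at the start; "torque": the same for the moment, N m; "gripper_width": finger opening in m.
Only numpy, scipy, OpenCV 4.12 (cv2) and the standard library are available. Lean on these libraries where they do the work, as an engineer would, in place of code of your own. Each camera call takes 0.05 s, during which the arm holds its last target.

## Task

Service the two yoke benches: with the thin drift from the white stand, push every worn pin that still sticks in a yoke down and out into the catch box below it, and put the drift back upright in the stand. Then fit each yoke with one lever, its eye between the two ears, and pass a new pin down through upper ear, eye and lower ear until its flange sits on the upper ear. Use the drift, not a new pin, to drive worn pins out, and leave the timer, dish and tape where they are.

Things in the scene. Friction and masses are not known exactly. Their poses are not given: they have to be found in the camera images.
- yoke_1: grey yoke bench fixed to the table, foot 138 x 70 mm; origin near its middle at table level, x along it from the open front end to the back web (face at x = 61 mm), z up. A level tongue (its end is the lower ear), top 70 mm up, from x = -61 to 61 mm, between two side lips 44 mm apart and 6 mm high. Over the back end the bright upper ear: x 24 to 62 mm, 46 mm wide, underside 90, top 100 mm up
- yoke_2: a second yoke bench, the same as yoke_1. In both, the 20 mm throat between the ears is open to the front (-x), and under the lower ear is a catch box (floor 6 mm up) that a driven-out pin drops into
- yoke_1_bore (a point): centre of the mouth of yoke_1's vertical 15 mm bore, on top of the upper ear (100 mm up), at x = 40 mm, y = 0 of the yoke; the bore goes through both ears (each 10 mm thick)
- yoke_2_bore (a point): the same point of yoke_2
- lever_1: loose aluminium lever, 105 mm long (x -50 to 55), 150 g, lying flat, post up; origin on the underside, x towards the eye. Arm 24 wide, 14 mm thick; eye end a block 30 x 34 x 14 mm; upright black post at x = -30 mm, 24 (along x) x 16 (along y) mm, up to 58 mm over the underside. Well placed, its frame is the yoke's raised 70 mm. Either lever fits either yoke
- lever_2: a second lever, the same as lever_1
- lever_1_eye (a point): centre of lever_1's vertical 16 mm eye hole, at x = 40 mm, 7 mm above its underside
- lever_2_eye (a point): the same point of lever_2
- pin_1: new pin, 80 g: steel shank 12 mm thick, 46 mm long, its last 10 mm tapering to 6 mm; above it a flange 22 mm wide, 4 mm thick, and a black round grip 18 mm wide, 26 mm tall. Origin on the axis at the flange's underside, z up. Stands in a hole of the stand, flange on its top. Either pin fits either yoke
- pin_2: a second new pin, the same as pin_1
- drift: drift, 120 g: straight steel shank 9 mm thick, 52 mm long, flat end; above it a flange 22 mm wide, 4 mm thick, and a black round grip 18 mm wide, 50 mm tall (longer than the pins' grips). Origin on the axis at the flange's underside, z up. Stands in a hole of the stand, flange on its top
- worn_1: worn, swollen copper-brown pin stuck in yoke_1's bore, 13.8 mm thick, 44 mm long, origin at its lower end (55 mm up), z up; upper end 99 mm up, just inside the upper ear's mouth. A spring ball in the lower ear (it clears a new pin) holds it: 8 to 20 N pushes it down; once its upper end is under 62 mm up it is free and drops. Absent in some starts
- worn_2: a second worn pin like worn_1, stuck in yoke_2; absent in some starts (at least one of the two is there)
- stand: white plastic stand block fixed to the table, 136 x 50 x 56 mm, origin under its middle, x along its length. Three vertical through holes of 15 mm at x = -44, 0 and 44 mm hold the drift and the two new pins, in an order that varies
- stand_hole0 (a point): centre of the mouth of the stand's hole at x = -44 mm, on its top (56 mm above the table)
- stand_hole1 (a point): centre of the mouth of the stand's hole at x = 0 mm, on its top (56 mm above the table)
- stand_hole2 (a point): centre of the mouth of the stand's hole at x = 44 mm, on its top (56 mm above the table)
- timer: bystander: small white timer, 28 x 66 x 58 mm, origin under its middle
- petri_1: bystander: petri dish 58 mm wide, 15 mm tall, origin under its middle
- tape_roll: bystander: roll of tape 61 mm wide, 19 mm tall, origin under its middle
Not all that is in view belongs to the job. Leave any yellow look-alike of the drift alone.

How it is judged:
By the outcome, as a careful person would: the job done as asked, in the order asked, and still so for the second after the job is handed in, with the robot touching nothing.
Of worn_1, worn_2 only 1 to 2 are there at a start; the rules pass over those that are not, and their reading is None.
At some moment in a run one of lever_1, lever_2 may be knocked a few centimetres aside while the robot is not near it.
It also fails if it takes over 210 s, if anything falls off the work surface, if the arm or the gripper's body presses on something with over 40 N, if the wrist force passes 120 N, or if a joint passes its speed limit or range.

## Working session

There is one attempt and no reset: what is moved stays moved. The work goes in short steps, Python scripts to look and compute and a tool call to move; the robot and the scene stay as the last step left them, time stands still between calls to the robot, and variables do not carry over. Pictures are saved under pics/ and viewed, and the job is handed in when it is done.

Besides the shell and the picture viewer there is one more tool, called after ">>>" as name(argument=value, ...), one argument or row to a line, values as JSON. arm_command: Moves the arm, as the interface text tells. Its arguments: {"type":"object","properties":{"travel":{"type":"array","items":{"type":"array","items":{"type":"number"}}},"dr":{"type":"array","items":{"type":"array","items":{"type":"number"}}},"fingers":{"type":"number"}},"required":["travel","dr"]}

```bash
ls; mkdir -p pics
cat > h.py <<'E'
import numpy as np,cv2
from station import readout,camera,get_calibration,ctrl
def ray(c,u,v):
    d=np.array([(u-c['cx'])/c['fx'],(v-c['cy'])/c['fy'],1.]);R=np.array(c['rotation'])
    if R.shape!=(3,3):
        from scipy.spatial.transform import Rotation as Ro
        R=Ro.from_quat([R[1],R[2],R[3],R[0]]).as_matrix()
    return np.array(c['position']),R@d
def on(c,u,v,z):
    p,d=ray(c,u,v);return p+d*(z-p[2])/d[2]
def pix(c,P):
    R=np.array(c['rotation'])
    q=R.T@(np.array(P)-np.array(c['position']));return c['fx']*q[0]/q[2]+c['cx'],c['fy']*q[1]/q[2]+c['cy']
E
python3 - <<'E'
from h import *
print(readout.observe())
for n in ['scene','top','wrist']:
    c=get_calibration(n);print(n,c)
    cv2.imwrite(f'pics/{n}0.png',camera(n))
E
```

```text
pics
{'t': 0.0, 'joint_positions': array([-1.29769806,  0.60015652, -0.00252535,  1.60010238,  0.00178773,
        0.94289711, -0.07981308]), 'joint_vel': array([ 8.21679395e-04,  3.87048731e-04,  5.43501155e-04, -2.49961013e-04,
       -7.68077335e-07, -1.60163911e-03, -1.53585216e-05]), 'joint_torque': array([-5.43689421e-04, -7.65057921e+01,  1.49740957e+00, -2.52369797e+01,
       -5.22716506e-02,  1.68150163e-02,  1.68650836e-04]), 'ee_pos': array([0.24833403, 0.68067706, 0.24274733]), 'ee_rot': array([-0.69577037,  0.69687054, -0.12308039,  0.12298887]), 'contact_force': array([-0.41365383,  0.14955724,  0.72100584]), 'torque': array([-0.01081391, -0.05153616, -0.02016747]), 'gripper_width': 0.09307489354127212}
scene {'fx': 419.8564011861387, 'fy': 419.8564011861387, 'cx': 270.4105832502291, 'cy': 200.44185731660508, 'position': array([-0.16844805, -0.58342021,  0.70142462]), 'rotation': array([-0.41167658,  0.80380657, -0.38235915,  0.19549648])}
top {'fx': 508.34562247548484, 'fy': 508.34562247548484, 'cx': 275.4834266539382, 'cy': 217.46078240089247, 'position': array([ 0.41619896, -0.03632581,  1.29481257]), 'rotation': array([ 0.01599965, -0.70349276,  0.7102095 , -0.0210812 ])}
wrist {'fx': 324.1972596497852, 'fy': 324.1972596497852, 'cx': 284.02196357618107, 'cy': 209.06907768491988, 'position': array([0.16900728, 0.70994093, 0.38353584]), 'rotation': array([0.12651736, 0.80970072, 0.56641049, 0.08693254])}
```

```bash
cat > h.py <<'E'
import numpy as np,cv2
from scipy.spatial.transform import Rotation as Ro
from station import readout,camera,get_calibration,ctrl
def q2R(q): q=np.array(q);return Ro.from_quat([q[1],q[2],q[3],q[0]]).as_matrix()
def ray(c,u,v):
    d=np.array([(u-c['cx'])/c['fx'],(v-c['cy'])/c['fy'],1.])
    return np.array(c['position']),q2R(c['rotation'])@d
def on(c,u,v,z):
    p,d=ray(c,u,v);return p+d*(z-p[2])/d[2]
def pix(c,P):
    q=q2R(c['rotation']).T@(np.array(P)-np.array(c['position']));return c['fx']*q[0]/q[2]+c['cx'],c['fy']*q[1]/q[2]+c['cy']
def tri(obs):
    A=np.zeros((3,3));b=np.zeros(3)
    for p,d in obs:
        d=d/np.linalg.norm(d);M=np.eye(3)-np.outer(d,d);A+=M;b+=M@p
    return np.linalg.solve(A,b)
E
python3 -c "
from h import *
s=readout.observe();print(q2R(s['ee_rot']).round(3));print(q2R(get_calibration('top')['rotation']).round(3))"
```

```text
[[ 0.939 -0.     0.343]
 [-0.343 -0.001  0.939]
 [ 0.    -1.    -0.001]]
[[-0.01  -0.999  0.052]
 [-1.     0.009 -0.007]
 [ 0.007 -0.052 -0.999]]
```

View pics/scene0.png

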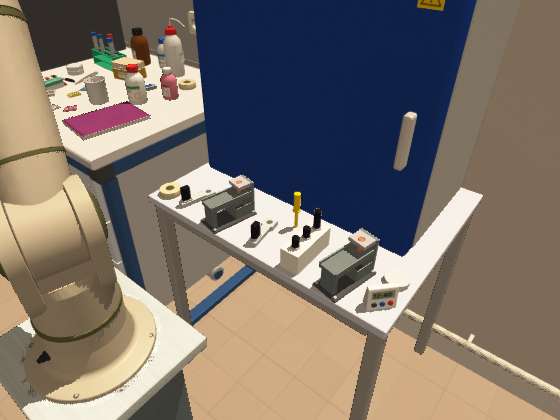

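View pics/top0.png

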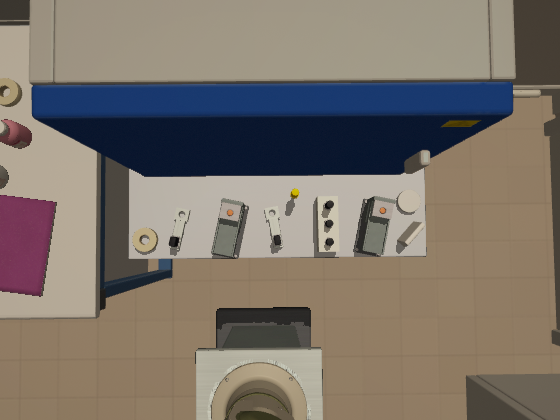

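View pics/wrist0.png

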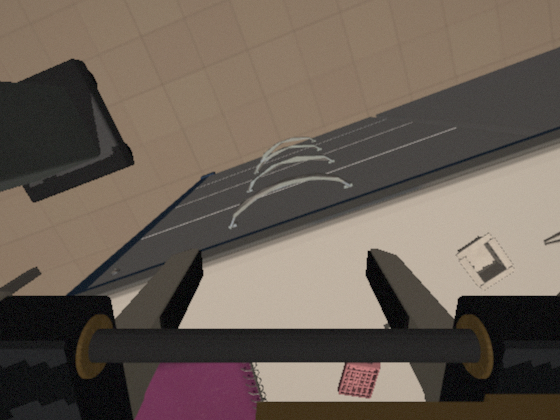

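Run:
```python
from h import *
t=cv2.imread('pics/top0.png');s=cv2.imread('pics/scene0.png')
a=cv2.resize(t[165:265,120:290],None,fx=4.6,fy=4.6,interpolation=3)
b=cv2.resize(t[165:265,270:440],None,fx=4.6,fy=4.6,interpolation=3)
cv2.imwrite('pics/ta.png',a);cv2.imwrite('pics/tb.png',b)
cv2.imwrite('pics/sa.png',cv2.resize(s[165:265,150:290],None,fx=5,fy=5,interpolation=3))
cv2.imwrite('pics/sb.png',cv2.resize(s[185:315,270:420],None,fx=4.5,fy=4.5,interpolation=3))
c=get_calibration('top')
for n,u,v,z in [('tableL front',129,258,0),('back',130,177,0),('R',426,256,0),('cab base L',145,176,0),('y1bore',230,212,.1),('y2bore',382,210,.1),('l1',181,214,.007),('l2',270,213,.007),('st top',329,205,.11),('mid',329,224,.086),('bot',330,241,.086),('tape',145,240,.019),('yellow',295,193,.1)]:
    print(n,on(c,u,v,z).round(4))
```

```text
tableL front [0.3847 0.3264 0.    ]
back [0.5912 0.3249 0.    ]
R [ 0.3823 -0.4282  0.    ]
cab base L [0.5934 0.2867 0.    ]
y1bore [0.4927 0.0617 0.1   ]
y2bore [ 0.4942 -0.2967  0.1   ]
l1 [0.4948 0.1935 0.007 ]
l2 [ 0.4952 -0.0321  0.007 ]
st top [ 0.5064 -0.1706  0.11  ]
mid [ 0.4628 -0.1726  0.086 ]
bot [ 0.4224 -0.1744  0.086 ]
tape [0.4297 0.2813 0.019 ]
yellow [ 0.5363 -0.0918  0.1   ]
```

View pics/ta.png

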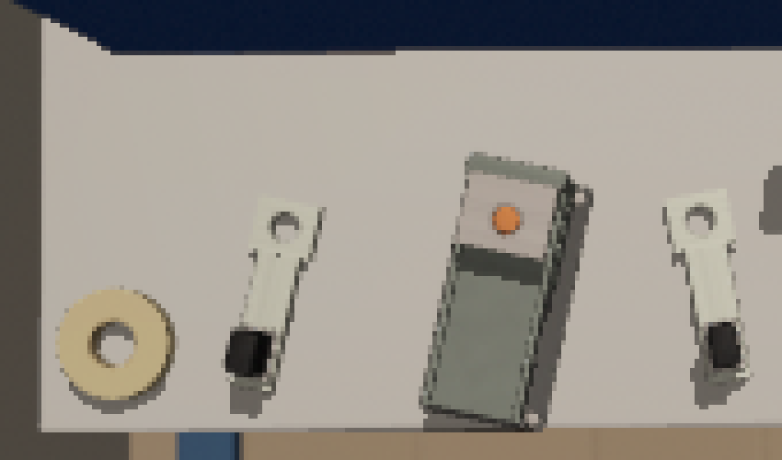

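View pics/tb.png

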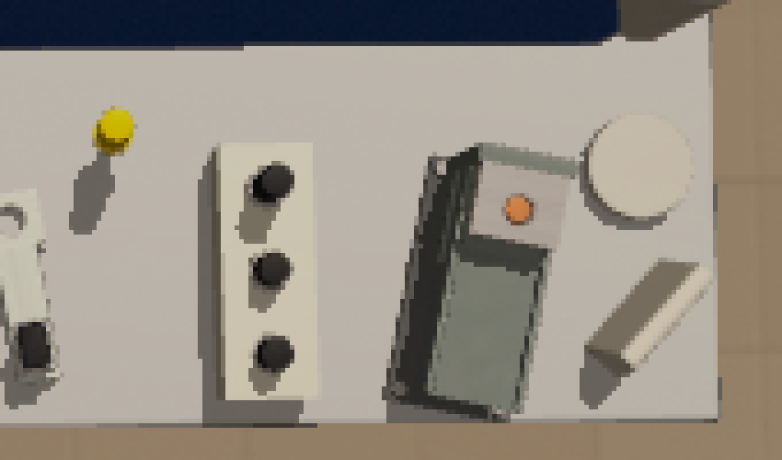

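View pics/sa.png

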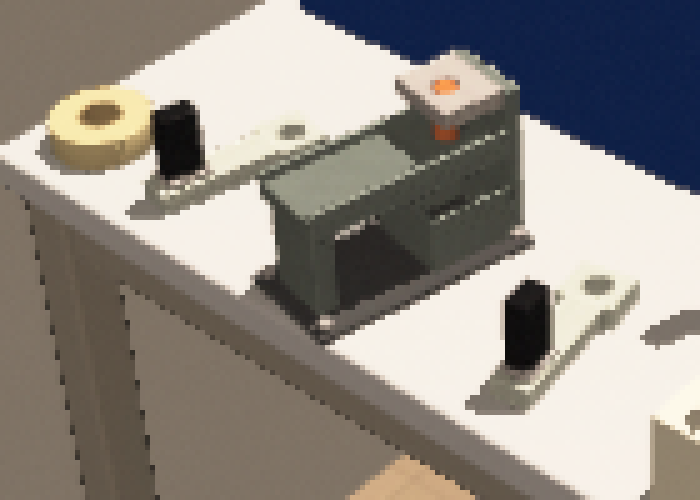

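View pics/sb.png

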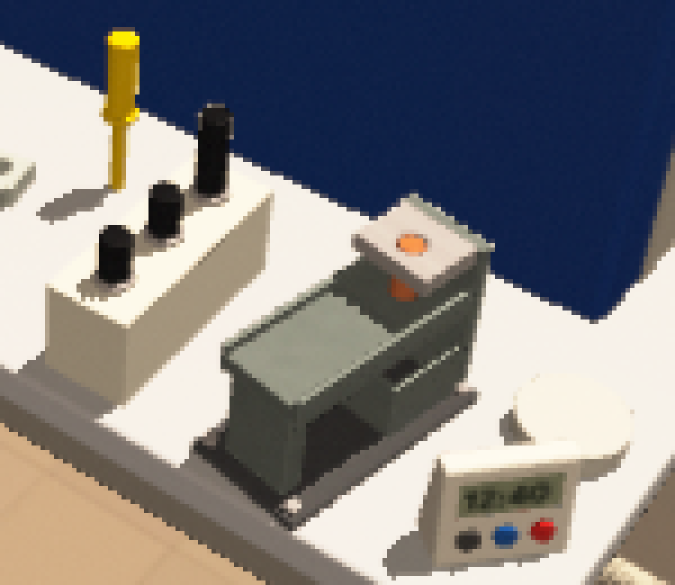

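The scene shows the benches at about (228,203) and (348,265), each with a copper pin in its bore. Top view has the bores at (230,212) and (382,210). Candidates for the drift:
- Black tall grip in the far stand hole: scene (317,219), top (329,205).
- Two short black grips: top (329,224) and (330,241).
- Yellow look-alike standing on the table: scene (297,210).

The black tall one in the stand fits the description. The enlarged crop above confirms it.

>>> arm_command(
  travel=[
    [0,-1,0],
    [0,-1,0],
    [0,-1,0],
    [0,-1,0],
    [3,0,-5],
    [3,0,-5],
    [3,0,-5],
    [3,0,-5],
    [3,0,-5],
    [3,0,-5],
  ],
  dr=[
    [0,-5,0],
    [0,-5,0],
    [0,-5,0],
    [0,-5,0],
    [0,0,0],
    [0,0,0],
    [0,0,0],
    [0,0,0],
    [0,0,0],
    [0,0,0],
  ],
)

```text
t: 1.4
ee_pos: [0.429, 0.3791, 0.2836]
ee_rot: [-0.707, 0.707, -0.0, 0.0]
contact_force: [1.2, 0.0, -0.4]
gripper_width: 0.0931
```

Run:
```python
from h import *
ct,cs=get_calibration('top'),get_calibration('scene')
t=cv2.imread('pics/top0.png');s=cv2.imread('pics/scene0.png')
def blobs(im,m,amin=6):
    n,l,st,ce=cv2.connectedComponentsWithStats(m.astype(np.uint8))
    return [(st[i][4],ce[i].round(2),st[i][:4]) for i in range(1,n) if st[i][4]>=amin]
for nm,im,box in (('t',t,(120,165,430,265)),('s',s,(150,165,420,315))):
    h=cv2.cvtColor(im,cv2.COLOR_BGR2HSV)
    m=np.zeros(h.shape[:2],bool);x0,y0,x1,y1=box
    m[y0:y1,x0:x1]=True
    o=m&(h[...,0]>5)&(h[...,0]<16)&(h[...,1]>130)&(h[...,2]>120)
    k=m&(h[...,2]<45)
    print(nm,'orange',blobs(im,o,3));print('black',blobs(im,k,15))
for u,v in [(0,0)]:pass
s=readout.observe();print(s['ee_pos'],q2R(s['ee_rot']).round(3),s['t'])
```

```text
t orange [(np.int32(24), array([382.29, 210.  ]), array([380, 208,   6,   5], dtype=int32)), (np.int32(24), array([229.58, 212.29]), array([227, 210,   6,   6], dtype=int32))]
black [(np.int32(267), array([363.1 , 225.94]), array([356, 197,  18,  56], dtype=int32)), (np.int32(25), array([327.24, 205.8 ]), array([325, 201,   7,   8], dtype=int32)), (np.int32(18), array([327.61, 224.33]), array([325, 221,   7,   6], dtype=int32)), (np.int32(80), array([173.62, 241.4 ]), array([169, 237,  10,  10], dtype=int32)), (np.int32(37), array([276.43, 240.7 ]), array([274, 236,   7,   9], dtype=int32)), (np.int32(23), array([328.52, 242.52]), array([326, 239,   7,   7], dtype=int32))]
s orange [(np.int32(12), array([238.58, 181.92]), array([237, 181,   5,   3], dtype=int32)), (np.int32(9), array([238.33, 191.33]), array([237, 190,   4,   3], dtype=int32)), (np.int32(20), array([361.1 , 238.85]), array([358, 237,   7,   4], dtype=int32)), (np.int32(12), array([358.92, 249.25]), array([357, 248,   5,   3], dtype=int32))]
black [(np.int32(111), array([184.95, 192.67]), array([181, 185,   9,  16], d
[... 176 characters left out ...]
32)), (np.int32(26), array([207.31, 224.38]), array([202, 220,  11,  10], dtype=int32)), (np.int32(134), array([254.84, 229.81]), array([251, 221,   9,  18], dtype=int32)), (np.int32(72), array([305.88, 231.38]), array([303, 226,   7,  12], dtype=int32)), (np.int32(79), array([294.86, 241.08]), array([292, 235,   7,  13], dtype=int32)), (np.int32(19), array([358.84, 266.74]), array([356, 265,   7,   5], dtype=int32)), (np.int32(158), array([343.61, 282.54]), array([336, 275,  18,  19], dtype=int32)), (np.int32(62), array([323.18, 289.55]), array([314, 281,  19,  17], dtype=int32))]
[0.42901831 0.37914719 0.28360773] [[ 1.     0.     0.001]
 [-0.001 -0.     1.   ]
 [ 0.    -1.    -0.   ]] 1.4
```

Run:
```python
from h import *
c=get_calibration('wrist');cv2.imwrite('pics/w1.png',camera('wrist'))
print(c['position'],q2R(c['rotation']).round(3))
for P in [(.493,.062,.1),(.493,.19,.007),(.43,.28,.019)]: print(pix(c,P))
```

```text
[0.34448171 0.37923708 0.42428541] [[ 0.001  0.953  0.303]
 [ 1.    -0.001 -0.002]
 [-0.002  0.303 -0.953]]
(np.float64(-5.351404783774285), np.float64(248.90190245667748))
(np.float64(146.1572831732861), np.float64(220.26522261085077))
(np.float64(206.5784038532787), np.float64(176.69267147748886))
```

View pics/w1.png

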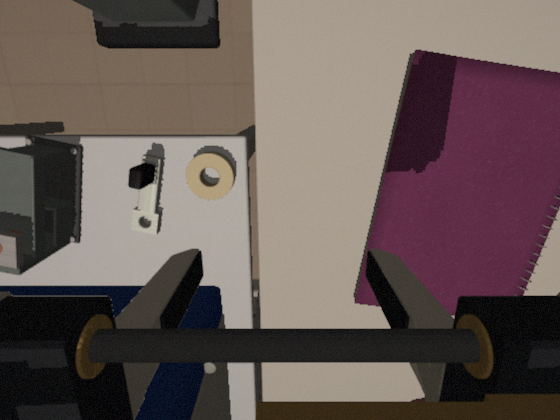

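>>> arm_command(
  travel=[
    [0,0.3,-4],
    [0,0.4,-4],
    [0,0.4,-4],
    [0,0.4,-4],
    [0,0.4,-4],
    [0,0.4,-4],
    [0,0,-2],
    [0,0,0],
    [0,0,0],
    [0,0,0],
  ],
  dr=[
    [0,0,0],
    [0,0,0],
    [0,0,0],
    [0,0,0],
    [0,0,0],
    [0,0,0],
    [0,0,0],
    [0,0,0],
    [0,0,0],
    [0,0,0],
  ],
)

```text
t: 2.7
ee_pos: [0.4281, 0.1222, 0.2606]
ee_rot: [0.707, -0.707, -0.0, 0.0]
contact_force: [-0.7, -0.5, -0.3]
gripper_width: 0.0927
```

```bash
cat > w.py <<'E'
import sys,pickle
from h import *
n=sys.argv[1]
s=readout.observe();c=get_calibration('wrist');im=camera('wrist');cv2.imwrite(f'pics/{n}.png',im)
pickle.dump((c,s),open(f'pics/{n}.pkl','wb'));print(s['t'],s['ee_pos'].round(4),s['contact_force'].round(1),s['gripper_width'])
E
python3 w.py w2
```

```text
2.7 [0.4281 0.1222 0.2606] [-0.7 -0.5 -0.3] 0.09270206349850012
```

>>> arm_command(
  travel=[
    [0,0,-4],
    [0,0,-4],
    [0,0,-4],
    [0,0,-3],
    [0,0,0],
    [0,0,0],
    [0,0,0],
    [0,0,0],
    [0,0,0],
    [0,0,0],
  ],
  dr=[
    [0,0,0],
    [0,0,0],
    [0,0,0],
    [0,0,0],
    [0,0,0],
    [0,0,0],
    [0,0,0],
    [0,0,0],
    [0,0,0],
    [0,0,0],
  ],
)

```text
t: 4.0
ee_pos: [0.428, -0.0289, 0.2606]
ee_rot: [-0.707, 0.707, -0.0, 0.0]
contact_force: [0.6, 0.2, -0.4]
gripper_width: 0.0933
```

```bash
python3 w.py w3
```

```text
4.0 [ 0.428  -0.0289  0.2606] [ 0.6  0.2 -0.4] 0.09330284359085732
```

>>> arm_command(
  travel=[
    [0,0,-4],
    [0,0,-4],
    [0,0,-4],
    [0,0,-4],
    [0,0,-4],
    [0,0,0],
    [0,0,0],
    [0,0,0],
    [0,0,0],
    [0,0,0],
  ],
  dr=[
    [0,0,0],
    [0,0,0],
    [0,0,0],
    [0,0,0],
    [0,0,0],
    [0,0,0],
    [0,0,0],
    [0,0,0],
    [0,0,0],
    [0,0,0],
  ],
)

```text
t: 5.3
ee_pos: [0.428, -0.2285, 0.2607]
ee_rot: [0.707, -0.707, -0.0, 0.0]
contact_force: [0.2, -0.5, -0.1]
gripper_width: 0.0929
```

```bash
python3 w.py w4
```

```text
5.3 [ 0.428  -0.2285  0.2607] [ 0.2 -0.5 -0.1] 0.09294648536633227
```

View pics/w2.png

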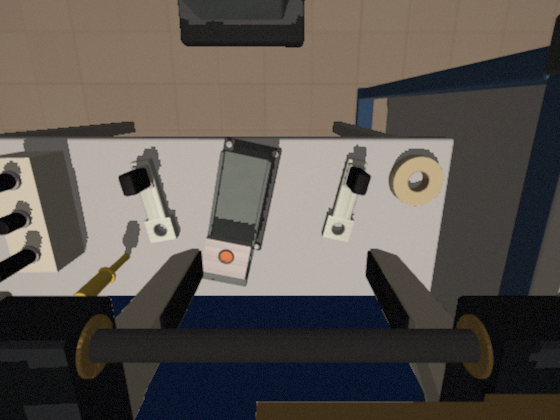

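View pics/w3.png

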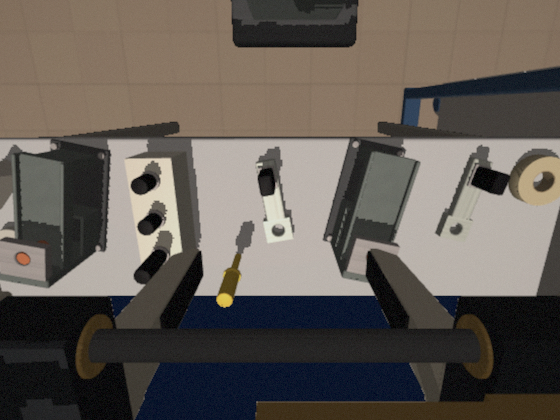

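View pics/w4.png

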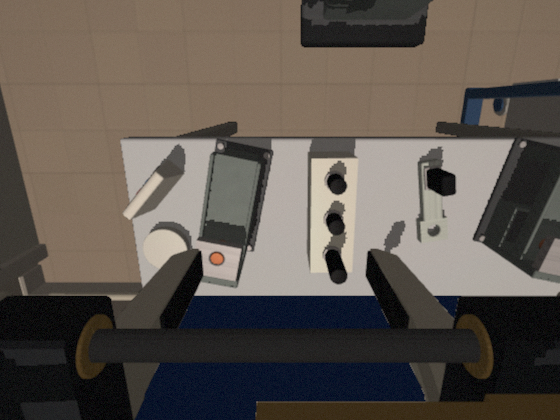

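```bash
cat > m.py <<'E'
import pickle
from h import *
ct=get_calibration('top')
W={n:(pickle.load(open(f'pics/{n}.pkl','rb'))[0],cv2.imread(f'pics/{n}.png')) for n in ['w2','w3','w4']}
for n,(c,im) in W.items():
    h=cv2.cvtColor(im,cv2.COLOR_BGR2HSV)
    o=((h[...,0]<16)&(h[...,1]>140)&(h[...,2]>110));o[:140]=0;o[300:]=0
    k,l,st,ce=cv2.connectedComponentsWithStats(o.astype(np.uint8))
    for i in range(1,k):
        if st[i][4]>20: print(n,'orange',st[i],ce[i].round(1),on(c,*ce[i],.099).round(4))
for u,v in [(229.58,212.29),(382.29,210)]: print('top',on(ct,u,v,.099).round(4))
for n in W:
    a=W[n][1][130:305]; 
    cv2.imwrite(f'pics/{n}z.png',cv2.resize(a[:, {'w2':slice(100,380),'w3':slice(110,390),'w4':slice(180,460)}[n]],None,fx=2.8,fy=2.8,interpolation=3))
E
python3 m.py
```

```text
w2 orange [220 251  13  11 115] [225.9 255.9] [0.4902 0.0621 0.099 ]
w3 orange [ 17 253  13  11 106] [ 22.7 258.1] [ 0.4923 -0.2984  0.099 ]
w4 orange [211 253  12  11 110] [216.4 257.9] [ 0.4923 -0.2985  0.099 ]
top [0.4921 0.0628 0.099 ]
top [ 0.4942 -0.2976  0.099 ]
```

View pics/w2z.png

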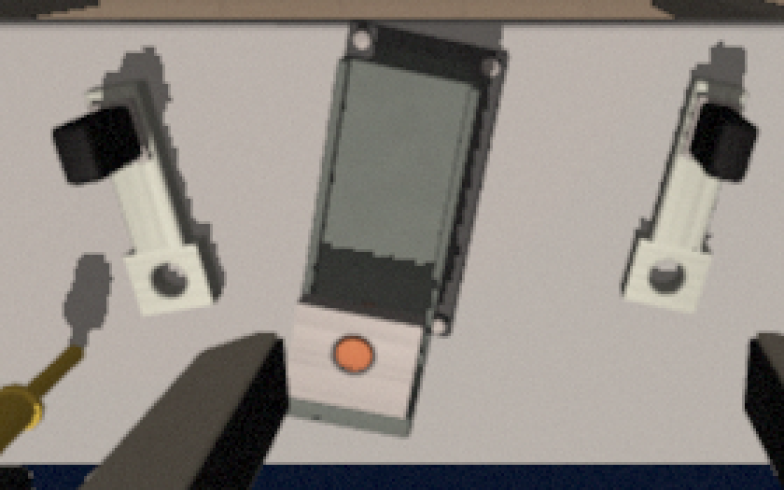

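View pics/w4z.png

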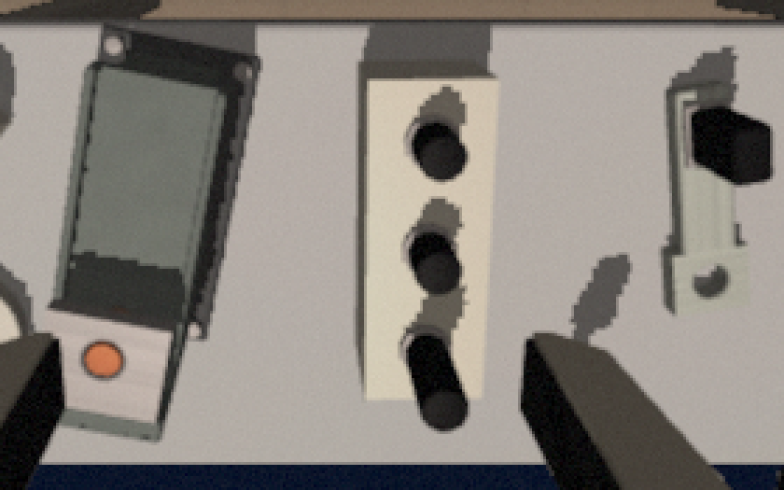

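```bash
cat > m2.py <<'E'
from m import *
def P(n,u,v,z,ox,oy=130): return on(W[n][0],(u+.5)/2.8-.5+ox,(v+.5)/2.8-.5+oy,z)
print('stand')
for u,v in [(367,80),(497,80),(483,398),(366,399)]: print(P('w4',u,v,.056,180).round(4))
for u,v,z in [(442,408,.11),(438,270,.086),(442,157,.086)]: print('grip top',P('w4',u,v,z,180).round(4))
for u,v,z in [(326.9,205.9,.11),]: pass
for nm,n,ox,pts in [('y1','w2',100,[(300,301),(425,323),(408,415),(290,397)]),('y2','w4',180,[(52,303),(176,327),(159,423),(63,408)])]:
    q=[P(n,u,v,.1,ox) for u,v in pts]
    for a,b in [(0,1),(3,2),(0,3),(1,2)]:
        d=q[b]-q[a];print(nm,a,b,np.hypot(*d[:2]).round(4),np.degrees(np.arctan2(d[1],d[0])).round(2))
# tongue edges
for nm,n,ox,pts in [('y1','w2',100,[(349,60),(477,89),(303,301),(433,322)]),('y2','w4',180,[(97,63),(226,92),(57,300),(185,322)])]:
    q=[P(n,u,v,.076,ox) for u,v in pts]
    for a,b in [(0,1),(0,2),(1,3)]:
        d=q[b]-q[a];print('tongue',nm,a,b,np.hypot(*d[:2]).round(4),np.degrees(np.arctan2(d[1],d[0])).round(2))
E
python3 m2.py | tail -n +6
python3 - <<'E'
import cv2
a=cv2.imread('pics/w4.png')[130:305,180:280];b=cv2.imread('pics/w4.png')[150:290,300:370]
cv2.imwrite('pics/w4y.png',cv2.resize(a,None,fx=4,fy=4,interpolation=3))
cv2.imwrite('pics/w4s.png',cv2.resize(b,None,fx=4,fy=4,interpolation=3))
E
```

```text
stand
[ 0.3964 -0.2006  0.056 ]
[ 0.3964 -0.1512  0.056 ]
[ 0.5316 -0.1479  0.056 ]
[ 0.5321 -0.1977  0.056 ]
grip top [ 0.5062 -0.175   0.11  ]
grip top [ 0.4622 -0.175   0.086 ]
grip top [ 0.4193 -0.1756  0.086 ]
y1 0 1 0.0453 79.15
y1 3 2 0.0442 80.26
y1 0 3 0.039 -9.56
y1 1 2 0.0381 -11.31
y2 0 1 0.0451 78.02
y2 3 2 0.0361 79.95
y2 0 3 0.0423 0.95
y2 1 2 0.04 -11.41
tongue y1 0 1 0.0466 77.2
tongue y1 0 2 0.0954 -13.91
tongue y1 1 3 0.0929 -11.37
tongue y2 0 1 0.0469 77.22
tongue y2 0 2 0.0936 -13.25
tongue y2 1 3 0.0918 -11.32
```

View pics/w4s.png

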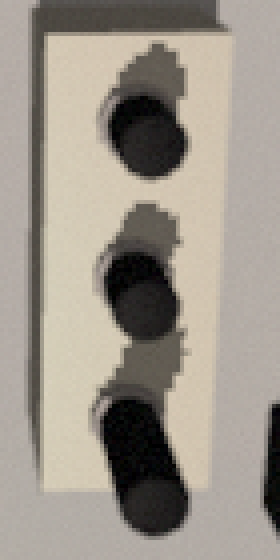

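The crop w4s confirms it: the tall black grip is at (155,505) in the crop, w4 (338,276). The two short ones are the new pins. Going for the drift now.

>>> arm_command(
  travel=[
    [2.6,3,1.8],
    [2.6,3,1.8],
    [2.6,3,1.8],
    [0,2.1,0],
    [0,2.1,0],
    [0,2.1,0],
    [0,2.1,0],
    [0,0,0],
    [0,0,0],
    [0,0,0],
  ],
  dr=[
    [0,0,0],
    [0,0,0],
    [0,0,0],
    [0,0,0],
    [0,0,0],
    [0,0,0],
    [0,0,0],
    [0,0,0],
    [0,0,0],
    [0,0,0],
  ],
)

```text
t: 6.6
ee_pos: [0.5063, -0.1752, 0.0875]
ee_rot: [-0.707, 0.707, 0.0, 0.001]
contact_force: [0.3, 0.4, 0.5]
gripper_width: 0.093
```

```bash
python3 w.py w5; python3 -c "
import cv2
from station import camera
cv2.imwrite('pics/s5.png',cv2.resize(camera('scene')[170:320,270:420],None,fx=4,fy=4,interpolation=3))"
```

```text
6.6 [ 0.5063 -0.1752  0.0875] [0.3 0.4 0.5] 0.09302442156276043
```

View pics/w5.png

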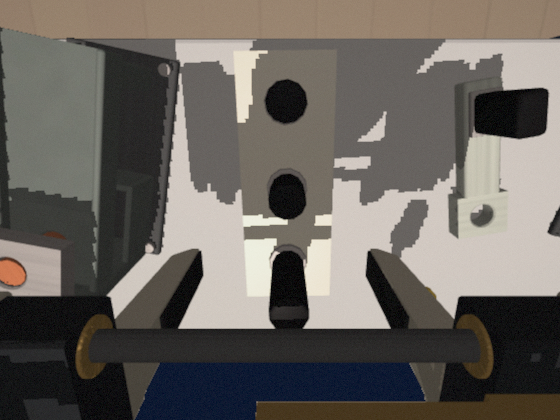

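View pics/s5.png

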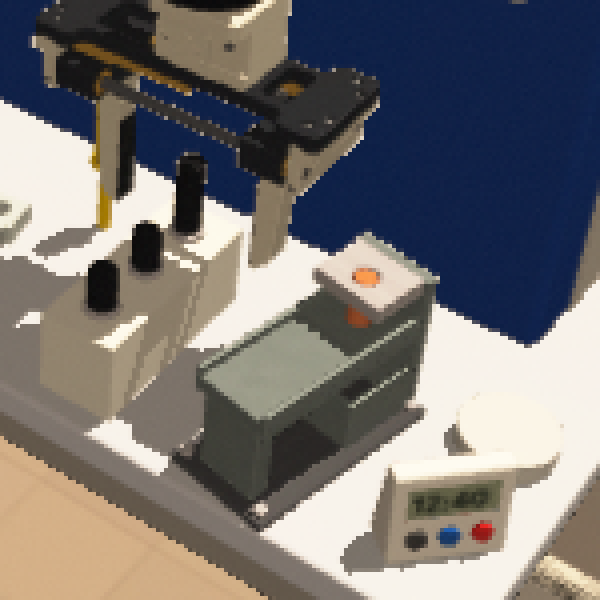

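>>> arm_command(
  travel=[
    [0,0,0],
    [0,0,0],
    [0,0,0],
    [0,0,0],
    [0,0,0],
    [0,0,0],
    [0,0,0],
    [0,0,0],
    [0,0,0],
    [0,0,0],
  ],
  dr=[
    [0,0,0],
    [0,0,0],
    [0,0,0],
    [0,0,0],
    [0,0,0],
    [0,0,0],
    [0,0,0],
    [0,0,0],
    [0,0,0],
    [0,0,0],
  ],
  fingers=0,
)

```text
t: 7.95
ee_pos: [0.5058, -0.175, 0.0866]
ee_rot: [0.707, -0.707, 0.0, -0.0]
contact_force: [-0.3, 0.8, -0.4]
gripper_width: 0.0176
```

```bash
python3 w.py w6
python3 - <<'E'
from h import *
c=get_calibration('wrist');e=readout.observe()['ee_pos']
print(pix(c,[e[0],e[1],.11]),pix(c,[e[0],e[1],.06]))
cv2.imwrite('pics/w6z.png',cv2.resize(cv2.imread('pics/w6.png')[200:360,200:380],None,fx=4,fy=4,interpolation=3))
E
```

```text
7.95 [ 0.5058 -0.175   0.0866] [-0.3  0.8 -0.4] 0.017577821326813712
(np.float64(284.54700455082394), np.float64(315.28835936851874)) (np.float64(284.53163396728263), np.float64(261.4177137335424))
```

View pics/w6z.png

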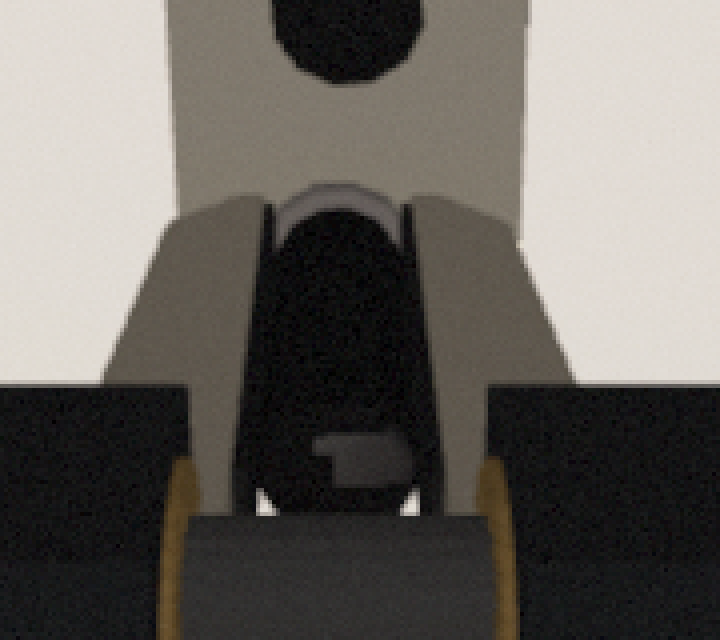

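>>> arm_command(
  travel=[
    [0,-2,0],
    [0,-3,0],
    [0,-3,0],
    [0,-4,0],
    [-0.3,0,-3],
    [-0.5,0,-4],
    [-0.5,0,-4],
    [0,0,-1.3],
    [0,0,0],
    [0,0,0],
  ],
  dr=[
    [0,0,0],
    [0,0,0],
    [0,0,0],
    [0,0,0],
    [0,0,0],
    [0,0,0],
    [0,0,0],
    [0,0,0],
    [0,0,0],
    [0,0,0],
  ],
)

```text
t: 9.25
ee_pos: [0.493, -0.2965, 0.2064]
ee_rot: [0.707, -0.707, -0.0, 0.0]
contact_force: [0.1, 1.1, -1.7]
gripper_width: 0.0176
```

```bash
python3 w.py w7
python3 - <<'E'
from h import *
import pickle
c=pickle.load(open('pics/w6.pkl','rb'))[0]
print('flange front',on(c,286,245.6,.06))
c=pickle.load(open('pics/w7.pkl','rb'))[0];im=cv2.imread('pics/w7.png')
h=cv2.cvtColor(im,cv2.COLOR_BGR2HSV)
o=((h[...,0]<16)&(h[...,1]>140)&(h[...,2]>90))
k,l,st,ce=cv2.connectedComponentsWithStats(o.astype(np.uint8))
for i in range(1,k):
    if st[i][4]>20: print(st[i],ce[i],on(c,*ce[i],.099))
E
```

```text
9.25 [ 0.493  -0.2965  0.2064] [ 0.1  1.1 -1.7] 0.01758588724913756
flange front [ 0.49603418 -0.17415167  0.06      ]
[274 208  17  15 195] [281.8974359  214.93333333] [ 0.49227785 -0.29858263  0.099     ]
```

View pics/w7.png

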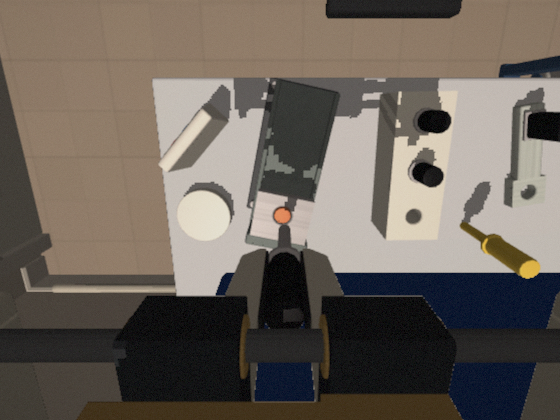

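Run:
```python
from h import *
import pickle
c,s=pickle.load(open('pics/w7.pkl','rb'));e=s['ee_pos']
print(pix(c,[e[0]+.001,e[1]+.0005,.1238]))
cv2.imwrite('pics/w7z.png',cv2.resize(cv2.imread('pics/w7.png')[190:270,240:330],None,fx=7,fy=7,interpolation=3))
```

```text
(np.float64(285.1326085422057), np.float64(227.96795678691618))
```

View pics/w7z.png

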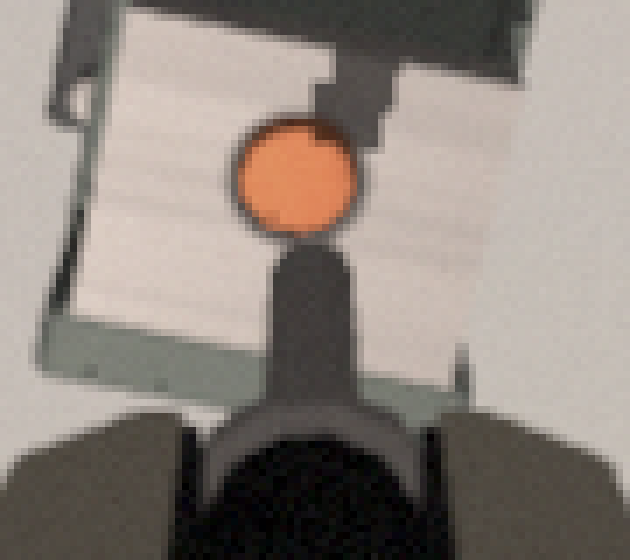

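>>> arm_command(
  travel=[
    [-0.3,0,-0.15],
    [0,1,0],
    [0,0.8,0],
    [0,0.4,0],
    [0,0.4,0],
    [0,0.4,0],
    [0,0.4,0],
    [0,0.4,0],
    [0,0.4,0],
    [0,0.4,0],
  ],
  dr=[
    [0,0,0],
    [0,0,0],
    [0,0,0],
    [0,0,0],
    [0,0,0],
    [0,0,0],
    [0,0,0],
    [0,0,0],
    [0,0,0],
    [0,0,0],
  ],
)

```text
t: 10.55
ee_pos: [0.4893, -0.3003, 0.1618]
ee_rot: [-0.707, 0.707, -0.0, 0.001]
contact_force: [-5.6, 0.3, 14.3]
gripper_width: 0.0181
```

```bash
python3 w.py w8
python3 - <<'E'
from h import *
cv2.imwrite('pics/w8z.png',cv2.resize(cv2.imread('pics/w8.png')[170:300,210:360],None,fx=5,fy=4.5,interpolation=3))
E
```

```text
10.55 [ 0.4893 -0.3003  0.1618] [-5.6  0.3 14.3] 0.01814093207810025
```

View pics/w8z.png

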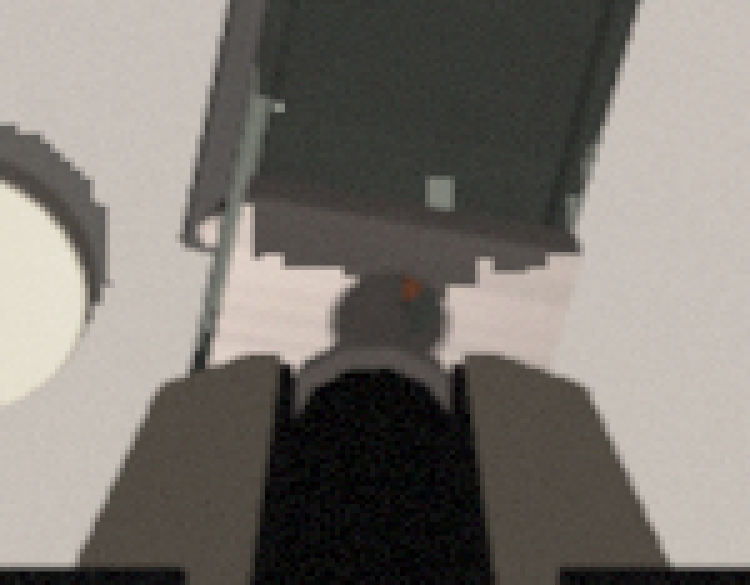

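>>> arm_command(
  travel=[
    [-0.1,0.3,0],
    [0,0.4,0],
    [0,0.4,0],
    [0,0.4,0],
    [0,0.4,0],
    [0,0.4,0],
    [0,0,0],
    [0,0,0],
    [0,0,0],
    [0,0,0],
  ],
  dr=[
    [0,0,0],
    [0,0,0],
    [0,0,0],
    [0,0,0],
    [0,0,0],
    [0,0,0],
    [0,0,0],
    [0,0,0],
    [0,0,0],
    [0,0,0],
  ],
)

```text
t: 11.85
ee_pos: [0.4889, -0.2996, 0.1378]
ee_rot: [-0.707, 0.707, -0.0, 0.0]
contact_force: [-0.6, 0.2, -0.9]
gripper_width: 0.0176
```

```bash
python3 w.py w9
python3 - <<'E'
from h import *
cv2.imwrite('pics/w9z.png',cv2.resize(cv2.imread('pics/w9.png')[170:300,210:360],None,fx=5,fy=4.5,interpolation=3))
cv2.imwrite('pics/s9.png',cv2.resize(camera('scene')[180:310,280:430],None,fx=5,fy=4.5,interpolation=3))
E
```

```text
11.85 [ 0.4889 -0.2996  0.1378] [-0.6  0.2 -0.9] 0.01760455908319611
```

View pics/w9z.png

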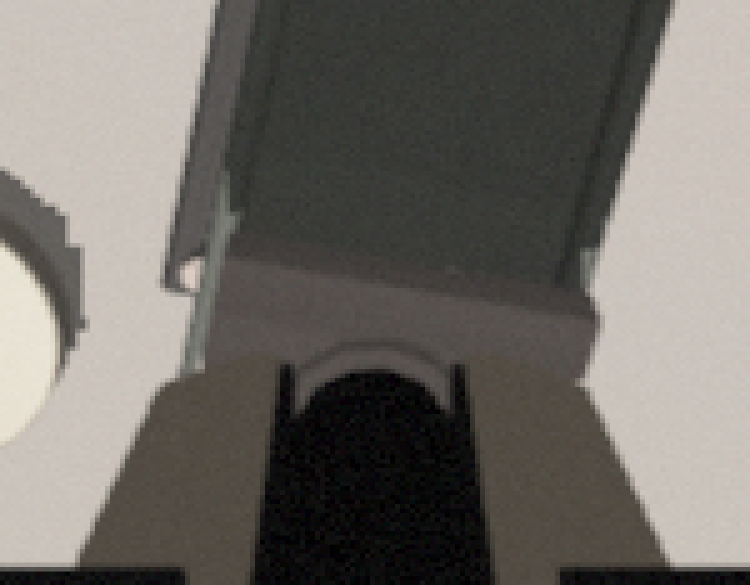

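View pics/s9.png

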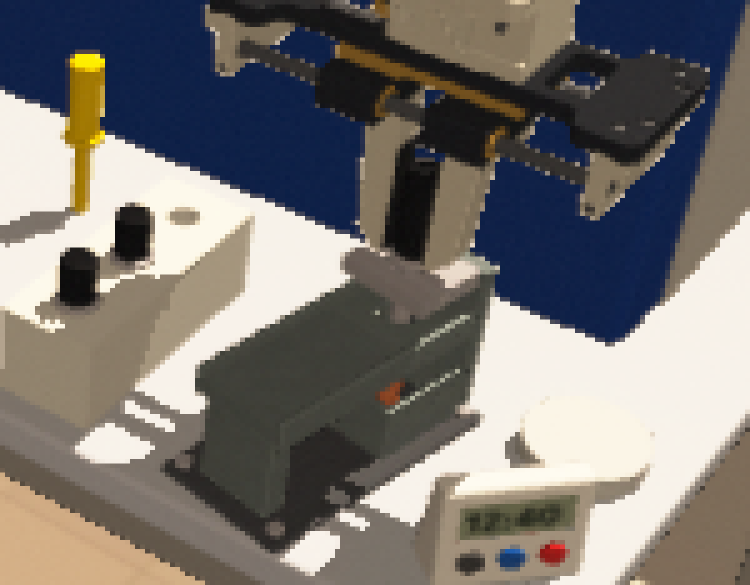

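The copper pin now lies in yoke_2's catch box, in s9 at (393,393), and the force is back to zero. Going to yoke_1 next.

>>> arm_command(
  travel=[
    [0,-2.5,0],
    [0,-3,0],
    [0,-2,0],
    [0,0,3],
    [0,0,5.5],
    [0,0,5.5],
    [0,0,5.5],
    [0,0,5.5],
    [0,0,5.5],
    [0,0,2.5],
  ],
  dr=[
    [0,0,0],
    [0,0,0],
    [0,0,0],
    [0,0,0],
    [0,0,0],
    [0,0,0],
    [0,0,0],
    [0,0,0],
    [0,0,0],
    [0,0,0],
  ],
)

```text
t: 13.2
ee_pos: [0.4888, 0.0337, 0.2128]
ee_rot: [0.707, -0.707, -0.001, 0.001]
contact_force: [0.6, -1.2, -1.0]
gripper_width: 0.0178
```

>>> arm_command(
  travel=[
    [0,0,3],
    [0,0,0],
    [0,0,0],
    [0,0,0],
    [0,0,0],
    [0,0,0],
    [0,0,0],
    [0,0,0],
    [0,0,0],
    [0,0,0],
  ],
  dr=[
    [0,0,0],
    [0,0,0],
    [0,0,0],
    [0,0,0],
    [0,0,0],
    [0,0,0],
    [0,0,0],
    [0,0,0],
    [0,0,0],
    [0,0,0],
  ],
)

```text
t: 14.45
ee_pos: [0.489, 0.0604, 0.2126]
ee_rot: [-0.707, 0.707, -0.0, 0.0]
contact_force: [-0.4, 0.7, -1.4]
gripper_width: 0.0172
```

```bash
python3 w.py w10
python3 - <<'E'
from h import *
import pickle
c,s=pickle.load(open('pics/w10.pkl','rb'));e=s['ee_pos'];im=cv2.imread('pics/w10.png')
print(e,pix(c,[e[0]+.001,e[1]+.0005,e[2]-.0826]))
h=cv2.cvtColor(im,cv2.COLOR_BGR2HSV)
o=((h[...,0]<16)&(h[...,1]>140)&(h[...,2]>90))
k,l,st,ce=cv2.connectedComponentsWithStats(o.astype(np.uint8))
for i in range(1,k):
    if st[i][4]>20: print(st[i],ce[i],on(c,*ce[i],.099))
cv2.imwrite('pics/w10z.png',cv2.resize(cv2.imread('pics/w10.png')[190:270,240:330],None,fx=7,fy=7,interpolation=3))
cv2.imwrite('pics/w10f.png',im)
E
```

```text
14.45 [0.489  0.0604 0.2126] [-0.4  0.7 -1.4] 0.017159688127739266
[0.48903988 0.06044659 0.21264222] (np.float64(285.21013704451855), np.float64(227.9456698806283))
[279 207  16  16 188] [286.61170213 214.58510638] [0.49011108 0.06216885 0.099     ]
```

View pics/w10z.png

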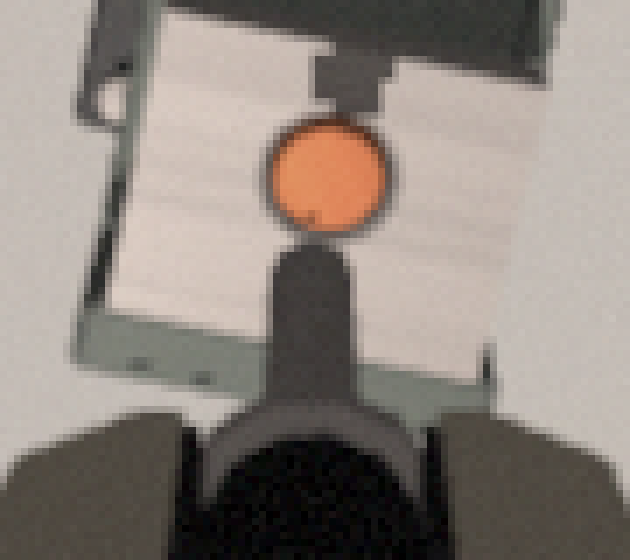

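View pics/w10f.png

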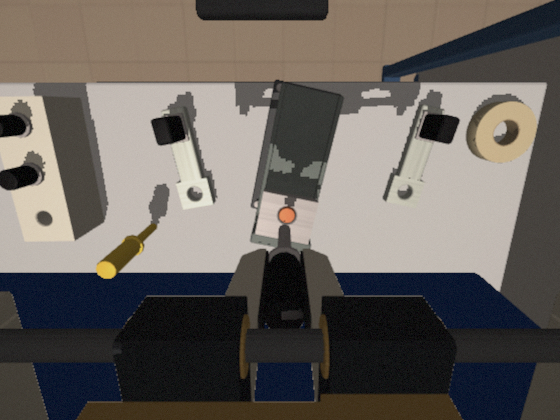

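>>> arm_command(
  travel=[
    [-0.1,1,0.05],
    [0,1.2,0],
    [0,0.4,0],
    [0,0.4,0],
    [0,0.4,0],
    [0,0.4,0],
    [0,0.4,0],
    [0,0.4,0],
    [0,0.4,0],
    [0,0.4,0],
  ],
  dr=[
    [0,0,0],
    [0,0,0],
    [0,0,0],
    [0,0,0],
    [0,0,0],
    [0,0,0],
    [0,0,0],
    [0,0,0],
    [0,0,0],
    [0,0,0],
  ],
)

```text
t: 15.75
ee_pos: [0.4874, 0.0608, 0.1593]
ee_rot: [0.707, -0.707, 0.001, -0.0]
contact_force: [-4.8, -0.7, 14.7]
gripper_width: 0.0175
```

>>> arm_command(
  travel=[
    [0,0.4,0],
    [0,0.4,0],
    [0,0.4,0],
    [0,0.4,0],
    [0,0.4,0],
    [0,0.1,0],
    [0,0,0],
    [0,0,0],
    [0,0,0],
    [0,0,0],
  ],
  dr=[
    [0,0,0],
    [0,0,0],
    [0,0,0],
    [0,0,0],
    [0,0,0],
    [0,0,0],
    [0,0,0],
    [0,0,0],
    [0,0,0],
    [0,0,0],
  ],
)

```text
t: 17.0
ee_pos: [0.4881, 0.0609, 0.1377]
ee_rot: [0.707, -0.707, 0.0, -0.0]
contact_force: [-0.5, 0.2, -1.1]
gripper_width: 0.0178
```

```bash
python3 w.py w11
python3 - <<'E'
from h import *
cv2.imwrite('pics/w11z.png',cv2.resize(cv2.imread('pics/w11.png')[170:300,210:360],None,fx=5,fy=4.5,interpolation=3))
cv2.imwrite('pics/s11.png',cv2.resize(camera('scene')[140:270,150:300],None,fx=5,fy=4.5,interpolation=3))
E
```

```text
17.0 [0.4881 0.0609 0.1377] [-0.5  0.2 -1.1] 0.017774790074718907
```

View pics/w11z.png

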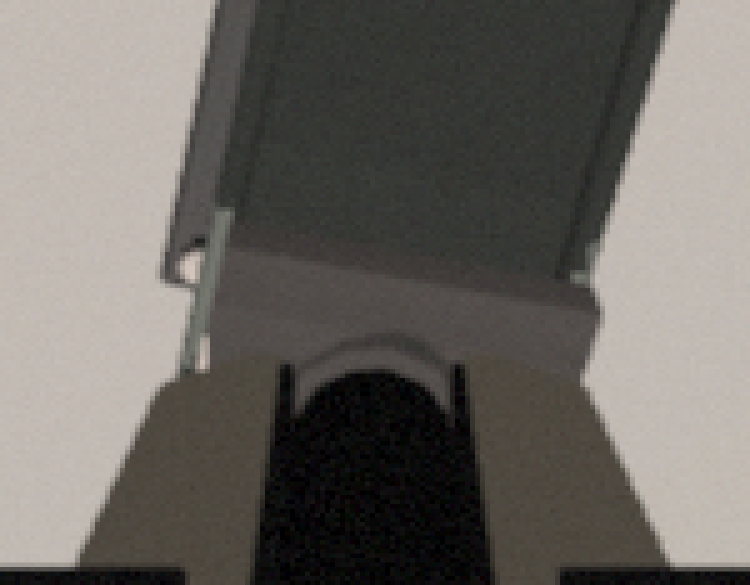

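View pics/s11.png

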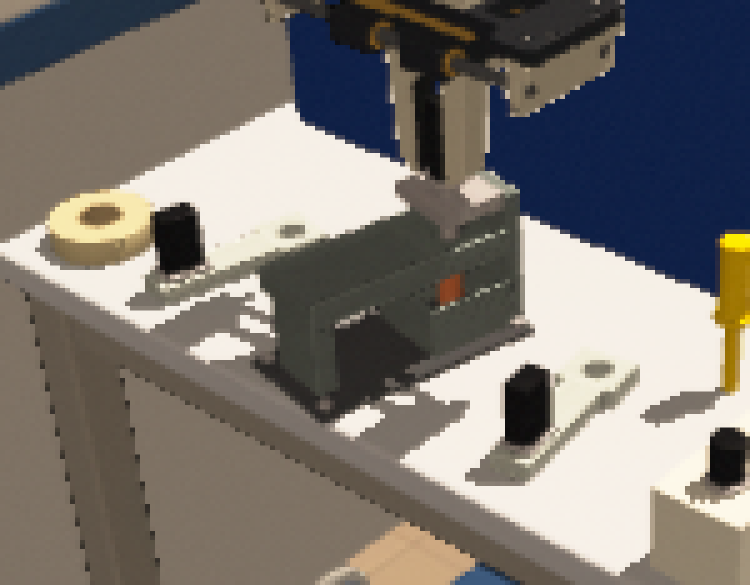

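>>> arm_command(
  travel=[
    [0,-2.5,0],
    [0,-3,0],
    [0,-2,0],
    [0,0,-3],
    [0.4,0,-5],
    [0.5,0,-5],
    [0.5,0,-5],
    [0.4,0,-4],
    [0,0,-1.6],
    [0,0,0],
  ],
  dr=[
    [0,0,0],
    [0,0,0],
    [0,0,0],
    [0,0,0],
    [0,0,0],
    [0,0,0],
    [0,0,0],
    [0,0,0],
    [0,0,0],
    [0,0,0],
  ],
)

```text
t: 18.35
ee_pos: [0.5055, -0.1755, 0.2125]
ee_rot: [0.707, -0.707, 0.001, -0.001]
contact_force: [0.2, 1.0, -0.4]
gripper_width: 0.0174
```

```bash
python3 w.py w12
python3 - <<'E'
from h import *
import pickle
c,s=pickle.load(open('pics/w12.pkl','rb'));e=s['ee_pos']
print(pix(c,[.508,-.1735,.056]),pix(c,[e[0],e[1],e[2]-.0826]))
cv2.imwrite('pics/w12z.png',cv2.resize(cv2.imread('pics/w12.png')[170:270,230:340],None,fx=6,fy=6,interpolation=3))
E
```

```text
18.35 [ 0.5055 -0.1755  0.2125] [ 0.2  1.  -0.4] 0.0173930595560677
(np.float64(286.57724652615997), np.float64(201.7149502473486)) (np.float64(284.53747216121536), np.float64(226.68206138365042))
```

View pics/w12z.png

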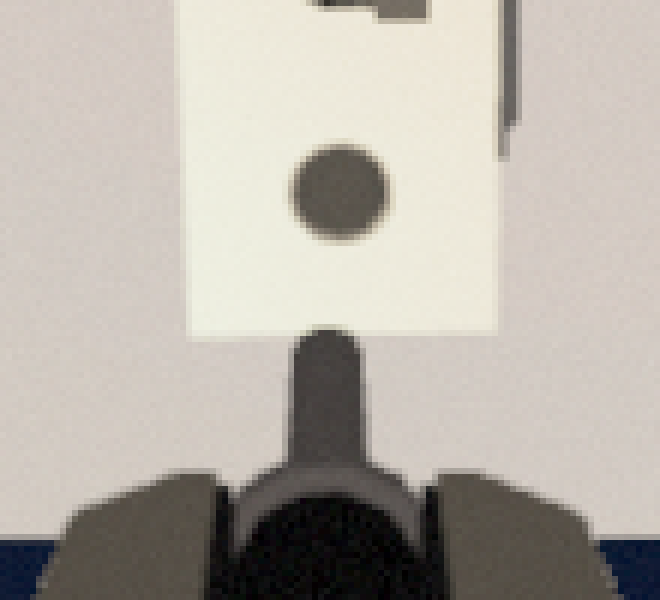

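>>> arm_command(
  travel=[
    [0.1,1.5,0.2],
    [0,2,0],
    [0,2,0],
    [0,1.5,0],
    [0,1.5,0],
    [0,1.3,0],
    [0,1.3,0],
    [0,1,0],
    [0,0.3,0],
    [0,0,0],
  ],
  dr=[
    [0,0,0],
    [0,0,0],
    [0,0,0],
    [0,0,0],
    [0,0,0],
    [0,0,0],
    [0,0,0],
    [0,0,0],
    [0,0,0],
    [0,0,0],
  ],
)

```text
t: 19.65
ee_pos: [0.5069, -0.1732, 0.0886]
ee_rot: [0.707, -0.707, 0.0, -0.0]
contact_force: [0.3, 0.3, -1.2]
gripper_width: 0.0177
```

```bash
python3 w.py w13
```

```text
19.65 [ 0.5069 -0.1732  0.0886] [ 0.3  0.3 -1.2] 0.017689554713775018
```

View pics/w13.png

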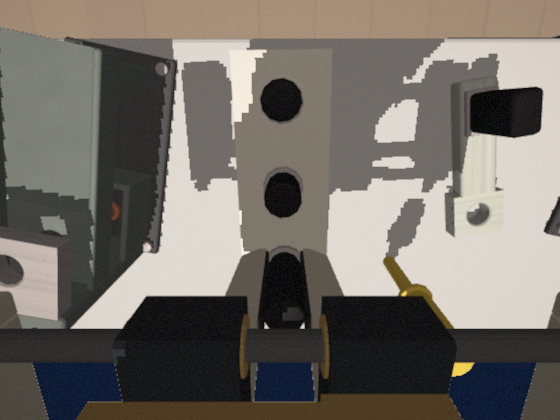

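>>> arm_command(
  travel=[
    [0,0.15,0],
    [0,0,0],
    [0,0,0],
    [0,0,0],
    [0,0,0],
    [0,0,0],
    [0,0,0],
    [0,0,0],
    [0,0,0],
    [0,0,0],
  ],
  dr=[
    [0,0,0],
    [0,0,0],
    [0,0,0],
    [0,0,0],
    [0,0,0],
    [0,0,0],
    [0,0,0],
    [0,0,0],
    [0,0,0],
    [0,0,0],
  ],
)

```text
t: 20.95
ee_pos: [0.5069, -0.1731, 0.0871]
ee_rot: [-0.707, 0.707, -0.0, 0.0]
contact_force: [0.1, 0.1, -1.1]
gripper_width: 0.0176
```

>>> arm_command(
  travel=[
    [0,0,0],
    [0,0,0],
    [0,0,0],
    [0,0,0],
    [0,-1,0],
    [0,-2,0],
    [0,-3,0],
    [0,-4,0],
    [0,-3,0],
    [0,0,0],
  ],
  dr=[
    [0,0,0],
    [0,0,0],
    [0,0,0],
    [0,0,0],
    [0,0,0],
    [0,0,0],
    [0,0,0],
    [0,0,0],
    [0,0,0],
    [0,0,0],
  ],
  fingers=0.5,
)

```text
t: 22.2
ee_pos: [0.5078, -0.1734, 0.2198]
ee_rot: [-0.707, 0.707, 0.001, 0.002]
contact_force: [0.8, -0.7, 0.8]
gripper_width: 0.0467
```

```bash
python3 w.py w14
python3 - <<'E'
from h import *
cv2.imwrite('pics/s14.png',camera('scene'));cv2.imwrite('pics/t14.png',camera('top'))
cv2.imwrite('pics/s14z.png',cv2.resize(cv2.imread('pics/s14.png')[170:270,250:400],None,fx=5,fy=5,interpolation=3))
E
```

```text
22.2 [ 0.5078 -0.1734  0.2198] [ 0.8 -0.7  0.8] 0.04666726976390185
```

View pics/w14.png

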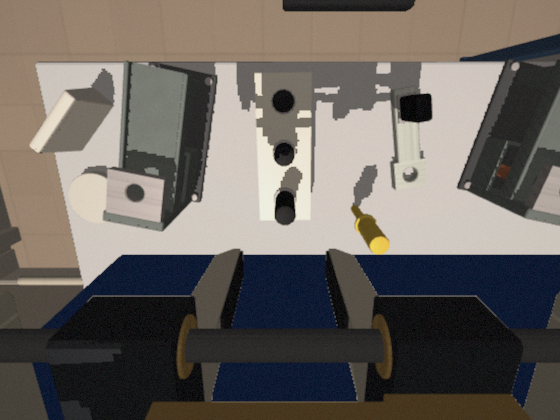

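View pics/s14z.png

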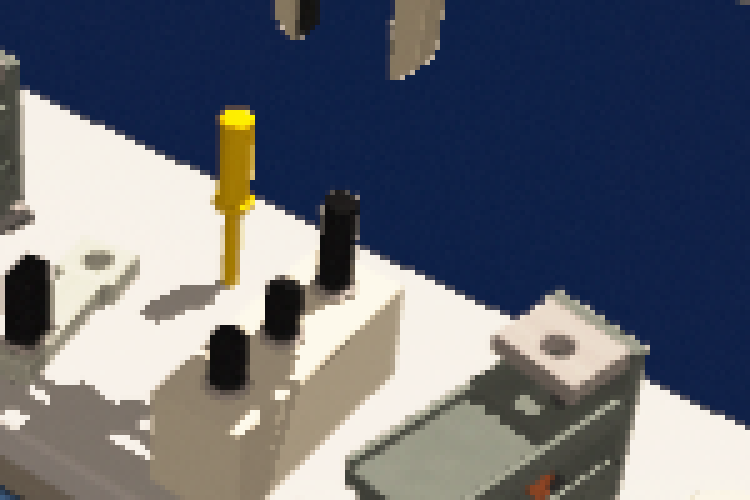

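>>> arm_command(
  travel=[
    [-1.2,0,2.5],
    [-1.2,0,2.5],
    [-1.2,0,2.5],
    [-1.2,0,2.5],
    [-1,0,2.5],
    [-1,0,1.3],
    [0,0,0],
    [0,0,0],
    [0,0,0],
    [0,0,0],
  ],
  dr=[
    [0,0,0],
    [0,0,0],
    [0,0,0],
    [0,0,0],
    [0,0,0],
    [0,0,0],
    [0,0,0],
    [0,0,0],
    [0,0,0],
    [0,0,0],
  ],
)

```text
t: 23.6
ee_pos: [0.4392, -0.0356, 0.2171]
ee_rot: [-0.707, 0.707, -0.001, 0.001]
contact_force: [-0.1, -0.2, -0.3]
gripper_width: 0.0465
```

```bash
python3 w.py w15
python3 - <<'E'
from h import *
cv2.imwrite('pics/w15z.png',cv2.resize(cv2.imread('pics/w15.png')[120:270,210:360],None,fx=5,fy=4,interpolation=3))
E
```

```text
23.6 [ 0.4392 -0.0356  0.2171] [-0.1 -0.2 -0.3] 0.04648578590874749
```

View pics/w15.png

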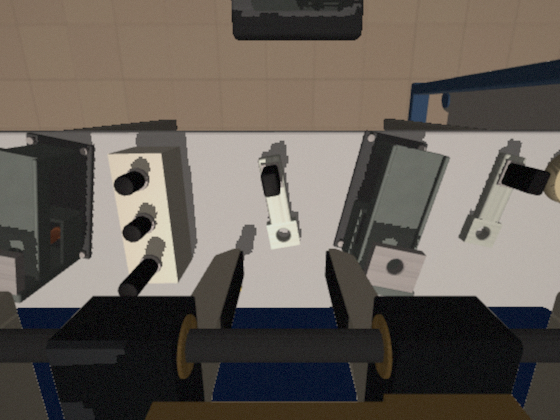

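View pics/w15z.png

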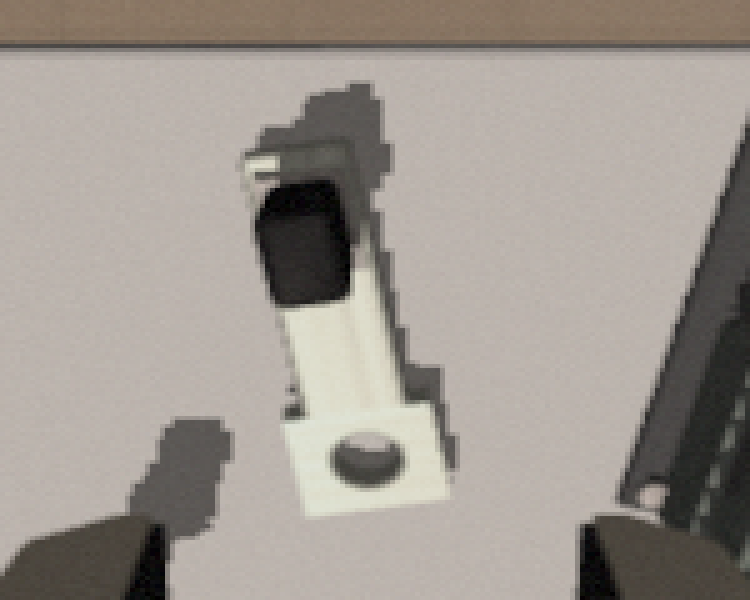

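Run:
```python
from h import *
import pickle
c=pickle.load(open('pics/w15.pkl','rb'))[0]
P=lambda u,v,z: on(c,(u+.5)/5-.5+210,(v+.5)/4-.5+120,z)
eye=P(368,460,.014);post=P(306,257,.058)
print(eye,post,'yaw',np.degrees(np.arctan2(*(eye-post)[[1,0]])),np.hypot(*(eye-post)[:2]))
q=[P(u,v,.014) for u,v in [(284,421),(436,403),(449,494),(305,516)]]
for a,b in [(0,1),(3,2),(0,3),(1,2)]:
    d=q[b]-q[a];print(a,b,np.hypot(*d[:2]).round(4),np.degrees(np.arctan2(d[1],d[0])).round(2))
print(sum(q)/4)
q=[P(u,v,.058) for u,v in [(262,217),(347,213),(348,297),(277,306)]]
for a,b in [(0,1),(3,2),(0,3),(1,2)]:
    d=q[b]-q[a];print(a,b,np.hypot(*d[:2]).round(4),np.degrees(np.arctan2(d[1],d[0])).round(2))
print(readout.observe()['ee_pos'])
```

```text
[ 0.49452678 -0.0372309   0.014     ] [ 0.42488076 -0.04858212  0.058     ] yaw 9.256922409237479 0.07056499100093823
0 1 0.0347 98.84
3 2 0.034 101.65
0 3 0.0296 8.37
1 2 0.028 6.69
[ 0.49424121 -0.03713701  0.014     ]
0 1 0.016 93.3
3 2 0.0138 99.19
0 3 0.0218 6.28
1 2 0.0203 0.14
[ 0.4391167  -0.03548994  0.21710722]
```

>>> arm_command(
  travel=[
    [-1,0,-1.2],
    [0,2,0],
    [0,3,0],
    [0,3,0],
    [0,3,0],
    [0,3,0],
    [0,2,0],
    [0,1.2,0],
    [0,0,0],
    [0,0,0],
  ],
  dr=[
    [0,0,0],
    [0,-4.6,0],
    [0,-4.6,0],
    [0,0,0],
    [0,0,0],
    [0,0,0],
    [0,0,0],
    [0,0,0],
    [0,0,0],
    [0,0,0],
  ],
)

```text
t: 24.9
ee_pos: [0.4308, -0.0478, 0.0481]
ee_rot: [0.705, -0.705, -0.055, 0.058]
contact_force: [-0.1, 0.8, 0.4]
gripper_width: 0.0467
```

```bash
python3 w.py w16
python3 - <<'E'
from h import *
c=get_calibration('wrist');e=readout.observe()['ee_pos'];R=q2R(readout.observe()['ee_rot'])
print(R.round(3));print(pix(c,[e[0],e[1],.058]),pix(c,[.4945,-.0372,.014]))
E
```

```text
24.9 [ 0.4308 -0.0478  0.0481] [-0.1  0.8  0.4] 0.04673281109302505
[[ 0.987 -0.003 -0.159]
 [ 0.159  0.     0.987]
 [-0.003 -1.     0.001]]
(np.float64(284.6554795136799), np.float64(297.312548322755)) (np.float64(284.9181489668141), np.float64(345.7793674465387))
```

View pics/w16.png

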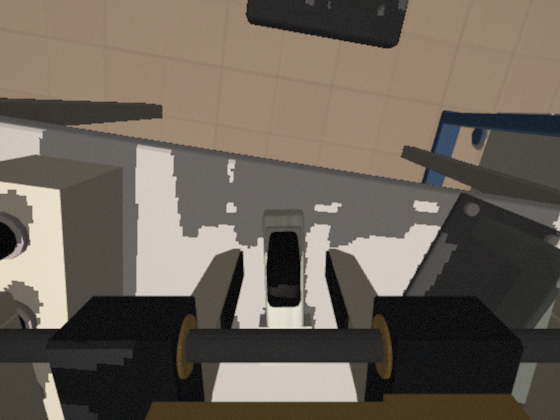

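>>> arm_command(
  travel=[
    [0,0.2,0],
    [0,0,0],
    [0,0,0],
    [0,0,0],
    [0,0,0],
    [0,0,0],
    [0,0,0],
    [0,0,0],
    [0,0,0],
    [0,0,0],
  ],
  dr=[
    [0,0,0],
    [0,0,0],
    [0,0,0],
    [0,0,0],
    [0,0,0],
    [0,0,0],
    [0,0,0],
    [0,0,0],
    [0,0,0],
    [0,0,0],
  ],
  fingers=0,
)

```text
t: 26.2
ee_pos: [0.4309, -0.0473, 0.0459]
ee_rot: [0.705, -0.705, -0.055, 0.058]
contact_force: [0.1, 0.6, 6.2]
gripper_width: 0.016
```

>>> arm_command(
  travel=[
    [0,-0.5,0],
    [0,-1,0],
    [0,-2,0],
    [0,-3,0],
    [0,-3,0],
    [0,-3,0],
    [0,-1.5,0],
    [0,0,0],
    [0,0,0],
    [0,0,0],
  ],
  dr=[
    [0,0,0],
    [0,0,0],
    [0,0,0],
    [0,0,0],
    [0,0,0],
    [0,0,0],
    [0,0,0],
    [0,0,0],
    [0,0,0],
    [0,0,0],
  ],
)

```text
t: 27.45
ee_pos: [0.4311, -0.0473, 0.185]
ee_rot: [0.705, -0.704, -0.055, 0.059]
contact_force: [-0.6, -0.6, -0.7]
gripper_width: 0.0156
```

```bash
python3 w.py w17
python3 - <<'E'
from h import *
cv2.imwrite('pics/s17.png',camera('scene'))
cv2.imwrite('pics/s17z.png',cv2.resize(cv2.imread('pics/s17.png')[140:290,200:370],None,fx=4.5,fy=4,interpolation=3))
E
```

```text
27.45 [ 0.4311 -0.0473  0.185 ] [-0.6 -0.6 -0.7] 0.015571236898079597
```

View pics/w17.png

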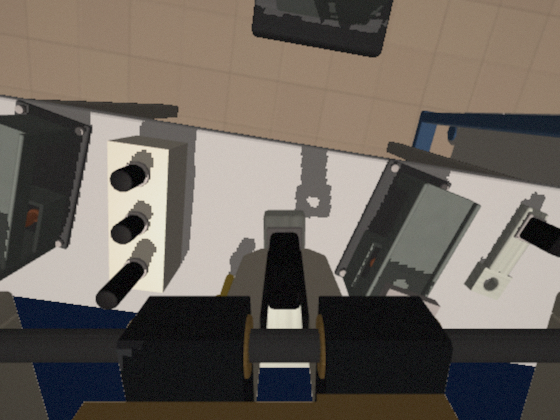

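View pics/s17z.png

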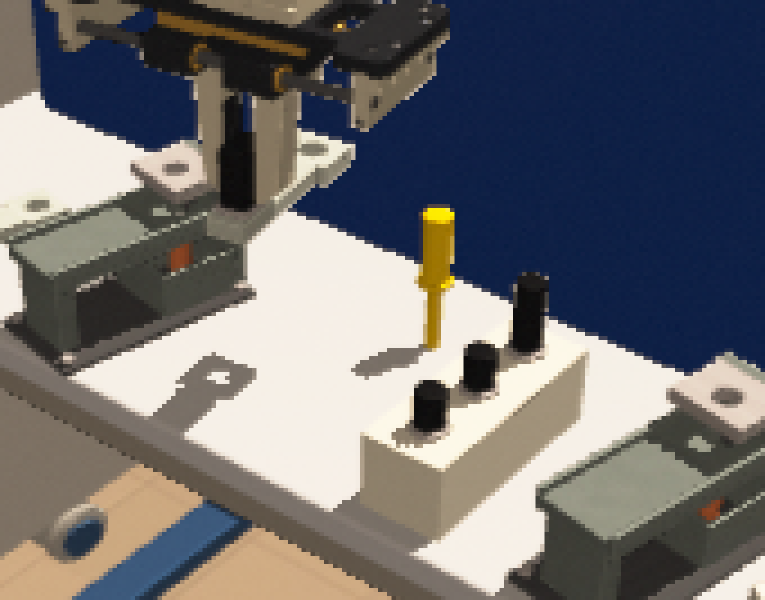

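>>> arm_command(
  travel=[
    [0,0,0],
    [0,0,0],
    [0,0,0],
    [0.1,0,-3.3],
    [0.1,0,-5],
    [0.1,0,-5],
    [0.1,0,-5],
    [0.2,0,-5],
    [0,0,0],
    [0,0,0],
  ],
  dr=[
    [0,7,0],
    [0,7,0],
    [0,6.9,0],
    [0,0,0],
    [0,0,0],
    [0,0,0],
    [0,0,0],
    [0,0,0],
    [0,0,0],
    [0,0,0],
  ],
)

```text
t: 28.8
ee_pos: [0.3898, -0.2761, 0.1853]
ee_rot: [0.704, -0.703, 0.074, -0.071]
contact_force: [0.0, 0.3, -1.3]
gripper_width: 0.0159
```

```bash
cat > g.py <<'E'
import sys
from h import *
def go(tx,ty,tz):
    s=readout.observe();R=q2R(s['ee_rot']);e=s['ee_pos']
    print('pos',e.round(4),'yaw',np.degrees(np.arctan2(R[1,0],R[0,0])).round(2),'axis',R[:,1].round(3),'F',s['contact_force'].round(1),'w',round(float(s['gripper_width']),4),'travel cm',(R.T@(np.array([tx,ty,tz])-e)*100).round(2))
if __name__=='__main__': go(*map(float,sys.argv[1:4]))
E
python3 g.py .39 -.277 .1184; python3 w.py w18
python3 - <<'E'
import cv2
from station import camera
cv2.imwrite('pics/s18z.png',cv2.resize(camera('scene')[150:310,260:420],None,fx=4,fy=3.7,interpolation=3))
E
```

```text
pos [ 0.3898 -0.2761  0.1853] yaw -11.75 axis [-0.005  0.001 -1.   ] F [ 0.   0.3 -1.3] w 0.0159 travel cm [ 0.07  6.69 -0.08]
28.8 [ 0.3898 -0.2761  0.1853] [ 0.   0.3 -1.3] 0.0159123186046564
```

View pics/w18.png

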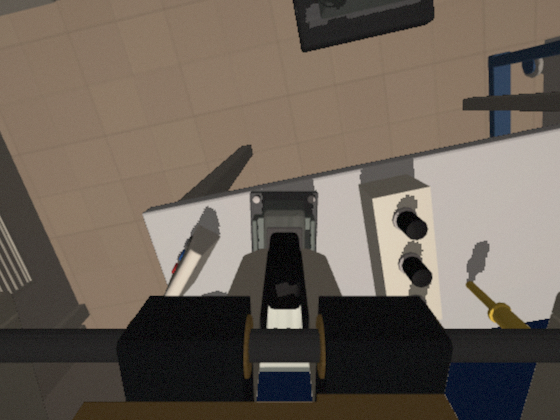

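View pics/s18z.png

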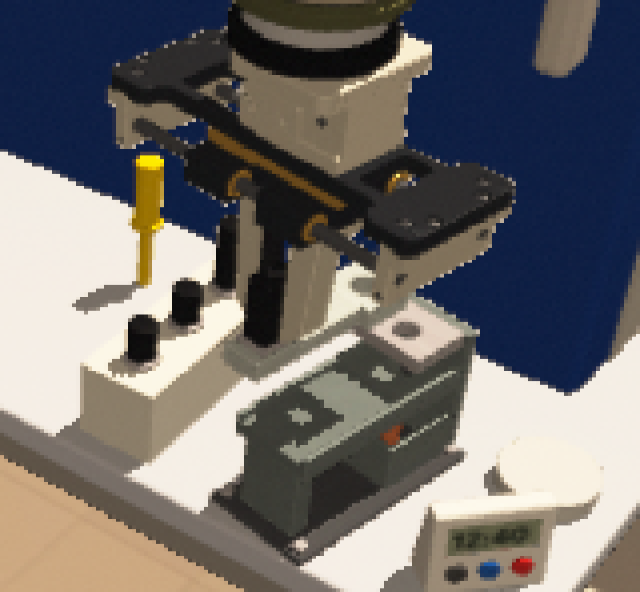

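>>> arm_command(
  travel=[
    [0.05,1.5,-0.1],
    [0,2,0],
    [0,1.5,0],
    [0,1,0],
    [0,0.69,0],
    [0,0,0],
    [0,0,0],
    [0,0,0],
    [0,0,0],
    [0,0,0],
  ],
  dr=[
    [0,0,0],
    [0,0,0],
    [0,0,0],
    [0,0,0],
    [0,0,0],
    [0,0,0],
    [0,0,0],
    [0,0,0],
    [0,0,0],
    [0,0,0],
  ],
)

```text
t: 30.15
ee_pos: [0.39, -0.2778, 0.119]
ee_rot: [-0.703, 0.703, -0.074, 0.071]
contact_force: [1.0, 0.2, -0.9]
gripper_width: 0.0153
```

```bash
python3 g.py .4292 -.2854 .1184; python3 w.py w19
python3 - <<'E'
import cv2
from station import camera
cv2.imwrite('pics/s19z.png',cv2.resize(camera('scene')[200:310,300:420],None,fx=6,fy=5.4,interpolation=3))
E
```

```text
pos [ 0.39   -0.2778  0.119 ] yaw -11.75 axis [-0.004  0.    -1.   ] F [ 1.   0.2 -0.9] w 0.0153 travel cm [3.99 0.05 0.06]
30.15 [ 0.39   -0.2778  0.119 ] [ 1.   0.2 -0.9] 0.015309246437357572
```

View pics/s19z.png

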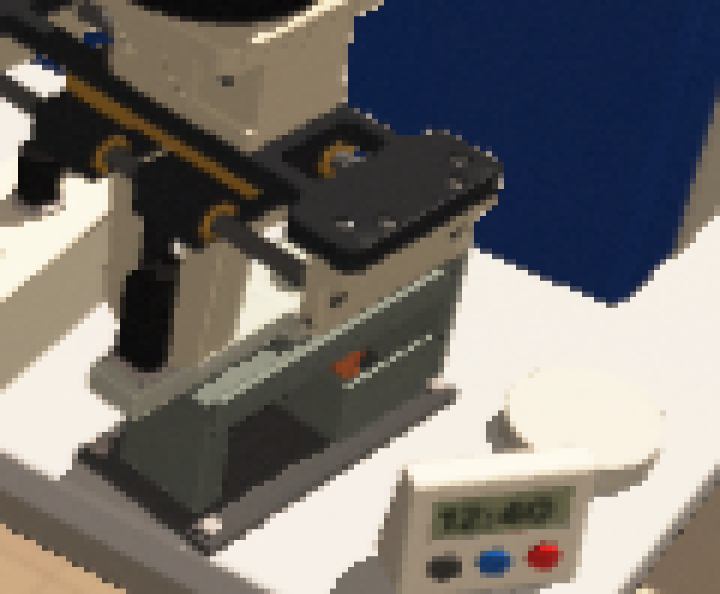

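View pics/w19.png

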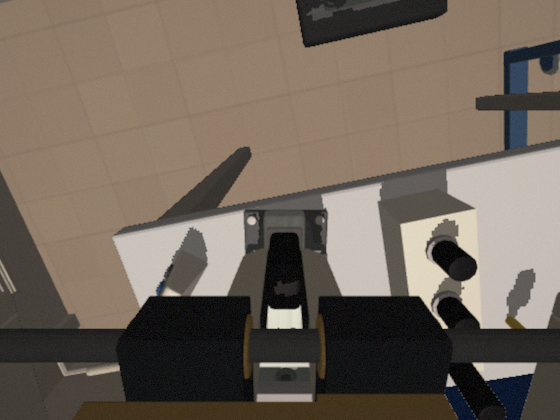

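>>> arm_command(
  travel=[
    [0.5,0,0.05],
    [0.5,0,0],
    [0.5,0,0],
    [0.5,0,0],
    [0.5,0,0],
    [0.5,0,0],
    [0.5,0,0],
    [0.5,0,0],
    [0,0,0],
    [0,0,0],
  ],
  dr=[
    [0,0,0],
    [0,0,0],
    [0,0,0],
    [0,0,0],
    [0,0,0],
    [0,0,0],
    [0,0,0],
    [0,0,0],
    [0,0,0],
    [0,0,0],
  ],
)

```text
t: 31.5
ee_pos: [0.429, -0.2853, 0.1187]
ee_rot: [0.703, -0.703, 0.074, -0.071]
contact_force: [-0.5, 0.2, -0.4]
gripper_width: 0.0158
```

```bash
python3 g.py .4292 -.2854 .116; python3 w.py w20
python3 - <<'E'
import cv2
cv2.imwrite('pics/w20z.png',cv2.resize(cv2.imread('pics/w20.png')[230:420,200:370],None,fx=4,fy=3.1,interpolation=3))
E
```

```text
pos [ 0.429  -0.2853  0.1187] yaw -11.74 axis [-0.005  0.001 -1.   ] F [-0.5  0.2 -0.4] w 0.0158 travel cm [ 0.02  0.27 -0.  ]
31.5 [ 0.429  -0.2853  0.1187] [-0.5  0.2 -0.4] 0.015847992447801284
```

View pics/w20z.png

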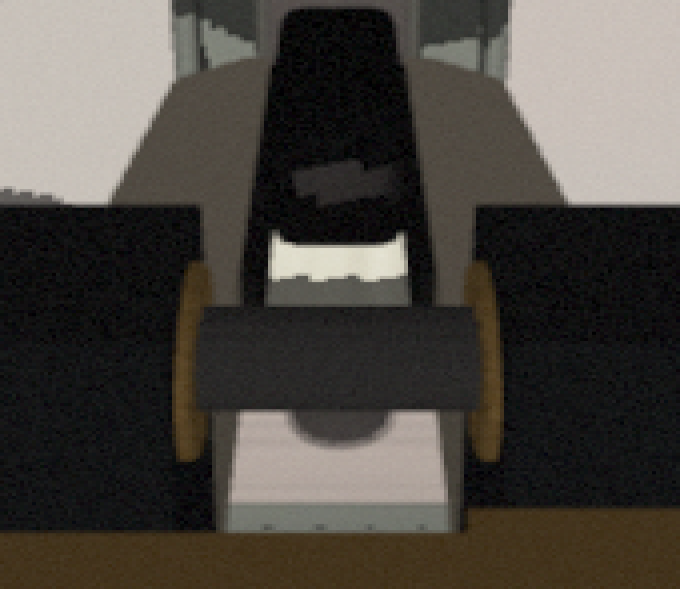

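>>> arm_command(
  travel=[
    [0,0.15,0],
    [0,0.12,0],
    [0,0,0],
    [0,0,0],
    [0,0,0],
    [0,0,0],
    [0,0,0],
    [0,0,0],
    [0,0,0],
    [0,0,0],
  ],
  dr=[
    [0,0,0],
    [0,0,0],
    [0,0,0],
    [0,0,0],
    [0,0,0],
    [0,0,0],
    [0,0,0],
    [0,0,0],
    [0,0,0],
    [0,0,0],
  ],
)

```text
t: 32.8
ee_pos: [0.429, -0.2854, 0.1162]
ee_rot: [-0.703, 0.703, -0.074, 0.071]
contact_force: [-2.8, -0.1, 5.8]
gripper_width: 0.016
```

>>> arm_command(
  travel=[
    [0,0,0],
    [0,0,0],
    [0,0,0],
    [0,-0.5,0],
    [0,-1,0],
    [0,-2.5,0],
    [0,-3,0],
    [0,-3,0],
    [3,0,0],
    [3,0,0],
  ],
  dr=[
    [0,0,0],
    [0,0,0],
    [0,0,0],
    [0,0,0],
    [0,0,0],
    [0,0,0],
    [0,0,0],
    [0,0,0],
    [0,0,0],
    [0,0,0],
  ],
  fingers=0.5,
)

```text
t: 34.05
ee_pos: [0.4891, -0.298, 0.2174]
ee_rot: [-0.703, 0.704, -0.073, 0.072]
contact_force: [0.3, -0.1, 0.0]
gripper_width: 0.0465
```

```bash
python3 g.py .42 -.175 .2; python3 w.py w21
python3 - <<'E'
import cv2
cv2.imwrite('pics/w21z.png',cv2.resize(cv2.imread('pics/w21.png')[110:280,220:350],None,fx=4.5,fy=3.5,interpolation=3))
E
```

```text
pos [ 0.4891 -0.298   0.2174] yaw -11.77 axis [-0.003 -0.001 -1.   ] F [ 0.3 -0.1  0. ] w 0.0465 travel cm [-9.27  1.75 10.64]
34.05 [ 0.4891 -0.298   0.2174] [ 0.3 -0.1  0. ] 0.04650022094236334
```

View pics/w21.png

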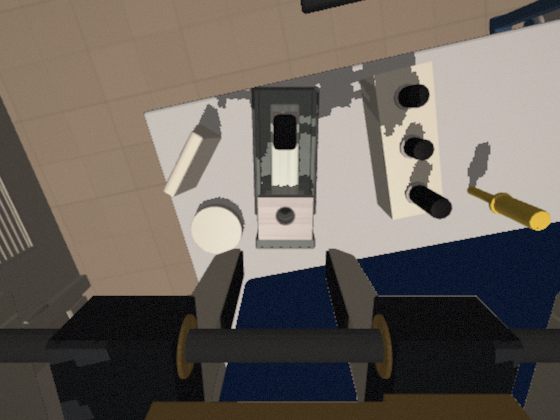

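View pics/w21z.png

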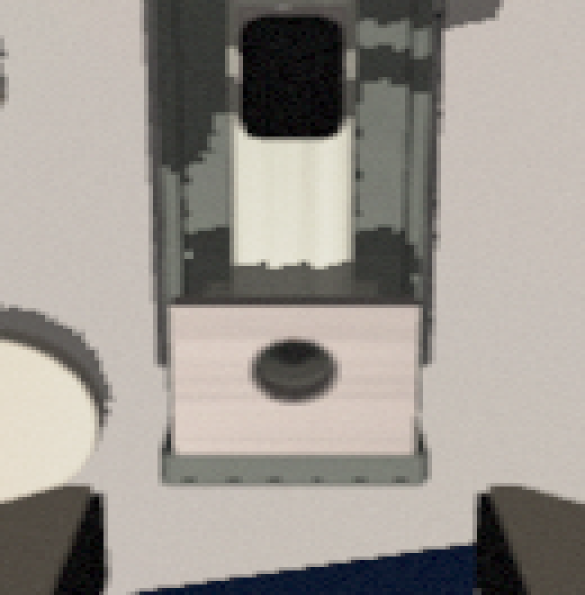

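>>> arm_command(
  travel=[
    [0,0,0],
    [0,0,0],
    [-0.8,0,4.1],
    [-0.8,0,4.1],
    [-0.95,0,4.15],
    [0,2.6,0],
    [0,2.6,0],
    [0,2.6,0],
    [0,2.6,0],
    [0,2.6,0],
  ],
  dr=[
    [0,-5.9,0],
    [0,-5.87,0],
    [0,0,0],
    [0,0,0],
    [0,0,0],
    [0,0,0],
    [0,0,0],
    [0,0,0],
    [0,0,0],
    [0,0,0],
  ],
)

```text
t: 35.35
ee_pos: [0.4625, -0.1742, 0.0858]
ee_rot: [0.707, -0.707, 0.001, 0.001]
contact_force: [0.5, -0.3, -0.2]
gripper_width: 0.0464
```

```bash
python3 g.py .4635 -.1745 .0866; python3 w.py w22
python3 - <<'E'
import cv2
cv2.imwrite('pics/w22z.png',cv2.resize(cv2.imread('pics/w22.png')[170:340,200:380],None,fx=4,fy=3.5,interpolation=3))
E
```

```text
pos [ 0.4625 -0.1742  0.0858] yaw 0.03 axis [-0.003  0.    -1.   ] F [ 0.5 -0.3 -0.2] w 0.0464 travel cm [ 0.1  -0.08 -0.03]
35.35 [ 0.4625 -0.1742  0.0858] [ 0.5 -0.3 -0.2] 0.046406655190344155
```

View pics/w22z.png

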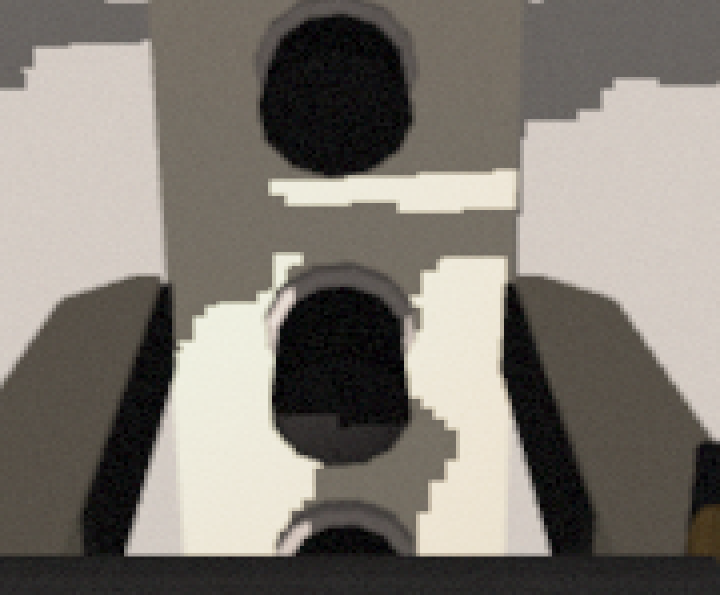

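>>> arm_command(
  travel=[
    [0,0,0],
    [0,0,0],
    [0,0,0],
    [0,0,0],
    [0,0,0],
    [0,0,0],
    [0,0,0],
    [0,0,0],
    [0,0,0],
    [0,0,0],
  ],
  dr=[
    [0,0,0],
    [0,0,0],
    [0,0,0],
    [0,0,0],
    [0,0,0],
    [0,0,0],
    [0,0,0],
    [0,0,0],
    [0,0,0],
    [0,0,0],
  ],
  fingers=0,
)

```text
t: 36.65
ee_pos: [0.4627, -0.1743, 0.0868]
ee_rot: [-0.707, 0.707, -0.001, -0.001]
contact_force: [-0.6, -0.9, 7.5]
gripper_width: 0.0171
```

>>> arm_command(
  travel=[
    [0,-1,0],
    [0,-2,0],
    [0,-3,0],
    [0,-3,0],
    [0,-2.5,0],
    [0.8,0,-4],
    [0.8,0,-4],
    [0.9,0,-4.4],
    [0,0,0],
    [0,0,0],
  ],
  dr=[
    [0,0,0],
    [0,0,0],
    [0,0,0],
    [0,0,0],
    [0,0,0],
    [0,0,0],
    [0,0,0],
    [0,0,0],
    [0,0,0],
    [0,0,0],
  ],
)

```text
t: 37.9
ee_pos: [0.4874, -0.2976, 0.2009]
ee_rot: [0.707, -0.707, 0.002, 0.002]
contact_force: [-1.1, 0.6, -0.4]
gripper_width: 0.0174
```

```bash
python3 g.py .488 -.299 .2; python3 w.py w23
python3 - <<'E'
from h import *
import pickle
c,s=pickle.load(open('pics/w23.pkl','rb'));e=s['ee_pos']
print('bore',pix(c,[.4923,-.2985,.1]),'tip',pix(c,[e[0],e[1],e[2]-.0858+.01]))
cv2.imwrite('pics/w23z.png',cv2.resize(cv2.imread('pics/w23.png')[180:270,235:335],None,fx=7,fy=6.5,interpolation=3))
E
```

```text
pos [ 0.4874 -0.2976  0.2009] yaw 0.02 axis [-0.005  0.001 -1.   ] F [-1.1  0.6 -0.4] w 0.0174 travel cm [ 0.06  0.09 -0.14]
37.9 [ 0.4874 -0.2976  0.2009] [-1.1  0.6 -0.4] 0.017388331740223806
bore (np.float64(283.2512671942676), np.float64(224.85087498325143)) tip (np.float64(284.4148015785335), np.float64(230.4780565504936))
```

View pics/w23z.png

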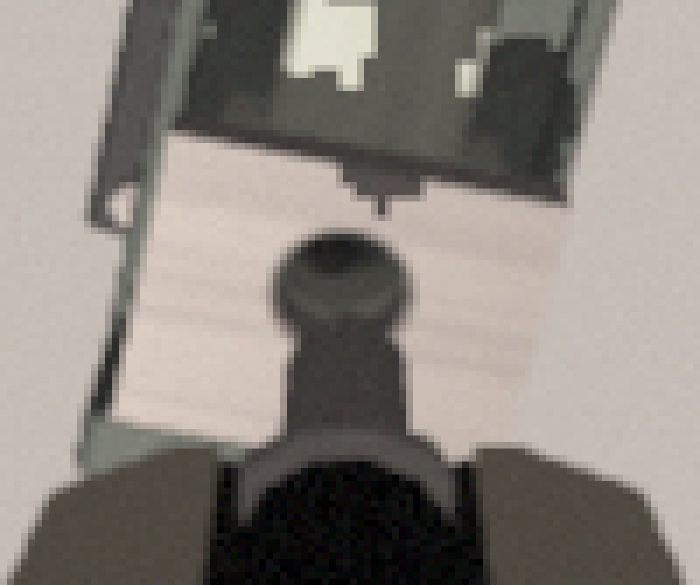

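>>> arm_command(
  travel=[
    [0.26,0.5,-0.1],
    [0,1,0],
    [0,0.5,0],
    [0,0.5,0],
    [0,0.5,0],
    [0,0.5,0],
    [0,0.5,0],
    [0,0.5,0],
    [0,0,0],
    [0,0,0],
  ],
  dr=[
    [0,0,0],
    [0,0,0],
    [0,0,0],
    [0,0,0],
    [0,0,0],
    [0,0,0],
    [0,0,0],
    [0,0,0],
    [0,0,0],
    [0,0,0],
  ],
)

```text
t: 39.2
ee_pos: [0.4903, -0.2991, 0.1558]
ee_rot: [0.707, -0.707, 0.001, 0.002]
contact_force: [-0.3, -0.8, -1.0]
gripper_width: 0.017
```

```bash
python3 g.py .490 -.2985 .1308; python3 w.py w24
python3 - <<'E'
from h import *
cv2.imwrite('pics/w24z.png',cv2.resize(cv2.imread('pics/w24.png')[180:290,215:355],None,fx=5,fy=5,interpolation=3))
E
```

```text
pos [ 0.4903 -0.2991  0.1558] yaw 0.03 axis [-0.004  0.    -1.   ] F [-0.3 -0.8 -1. ] w 0.017 travel cm [-0.02  2.5   0.06]
39.2 [ 0.4903 -0.2991  0.1558] [-0.3 -0.8 -1. ] 0.01704917574655728
```

View pics/w24z.png

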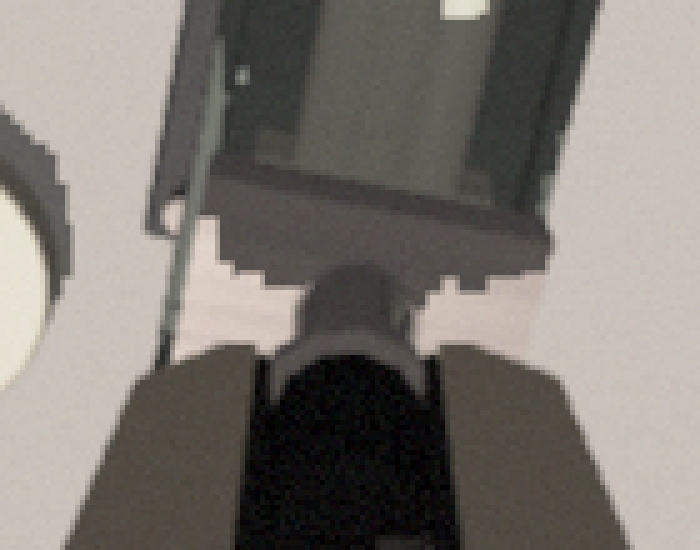

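>>> arm_command(
  travel=[
    [0,0.4,0.05],
    [0,0.4,0],
    [0,0.4,0],
    [0,0.4,0],
    [0,0.4,0],
    [0,0.3,0],
    [0,0.15,0],
    [0,0,0],
    [0,0,0],
    [0,0,0],
  ],
  dr=[
    [0,0,0],
    [0,0,0],
    [0,0,0],
    [0,0,0],
    [0,0,0],
    [0,0,0],
    [0,0,0],
    [0,0,0],
    [0,0,0],
    [0,0,0],
  ],
)

```text
t: 40.5
ee_pos: [0.4901, -0.2986, 0.1313]
ee_rot: [0.707, -0.707, 0.001, 0.002]
contact_force: [-0.1, -0.5, -0.5]
gripper_width: 0.017
```

```bash
python3 g.py .490 -.2985 .1308; python3 w.py w25
python3 - <<'E'
from h import *
cv2.imwrite('pics/w25z.png',cv2.resize(cv2.imread('pics/w25.png')[180:290,215:355],None,fx=5,fy=5,interpolation=3))
E
```

```text
pos [ 0.4901 -0.2986  0.1313] yaw 0.03 axis [-0.004  0.    -1.   ] F [-0.1 -0.5 -0.5] w 0.017 travel cm [-0.01  0.05  0.01]
40.5 [ 0.4901 -0.2986  0.1313] [-0.1 -0.5 -0.5] 0.01702489395145615
```

View pics/w25z.png

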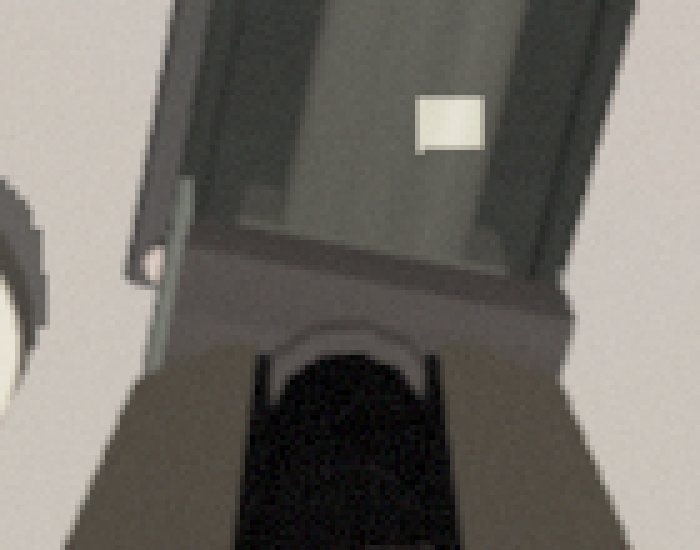

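>>> arm_command(
  travel=[
    [0,0.1,0],
    [0,0,0],
    [0,0,0],
    [0,0,0],
    [0,0,0],
    [0,0,0],
    [0,0,0],
    [0,0,0],
    [0,0,0],
    [0,0,0],
  ],
  dr=[
    [0,0,0],
    [0,0,0],
    [0,0,0],
    [0,0,0],
    [0,0,0],
    [0,0,0],
    [0,0,0],
    [0,0,0],
    [0,0,0],
    [0,0,0],
  ],
)

```text
t: 41.8
ee_pos: [0.4902, -0.2986, 0.1309]
ee_rot: [0.707, -0.707, 0.001, 0.002]
contact_force: [-2.6, 0.1, 6.2]
gripper_width: 0.0172
```

>>> arm_command(
  travel=[
    [0,0,0],
    [0,0,0],
    [0,0,0],
    [0,0,0],
    [0,-0.5,0],
    [0,-1.5,0],
    [0,-3,0],
    [0,-4,0],
    [0,0,0],
    [0,0,0],
  ],
  dr=[
    [0,0,0],
    [0,0,0],
    [0,0,0],
    [0,0,0],
    [0,0,0],
    [0,0,0],
    [0,0,0],
    [0,0,0],
    [0,0,0],
    [0,0,0],
  ],
  fingers=0.5,
)

```text
t: 43.05
ee_pos: [0.4903, -0.2986, 0.2206]
ee_rot: [0.707, -0.707, 0.001, 0.001]
contact_force: [0.1, 0.1, -0.3]
gripper_width: 0.0466
```

```bash
python3 g.py .440 .19 .217; python3 w.py w26
python3 - <<'E'
from h import *
s=camera('scene');cv2.imwrite('pics/s26.png',s)
a=cv2.resize(cv2.imread('pics/w26.png')[110:250,215:355],(560,560),interpolation=3)
b=cv2.resize(s[180:310,290:420],(560,560),interpolation=3)
cv2.imwrite('pics/c26.png',cv2.resize(np.hstack([a,b]),(800,400)))
E
```

```text
pos [ 0.4903 -0.2986  0.2206] yaw 0.02 axis [-0.004  0.    -1.   ] F [ 0.1  0.1 -0.3] w 0.0466 travel cm [-5.01  0.39 48.87]
43.05 [ 0.4903 -0.2986  0.2206] [ 0.1  0.1 -0.3] 0.04655132814411993
```

View pics/c26.png

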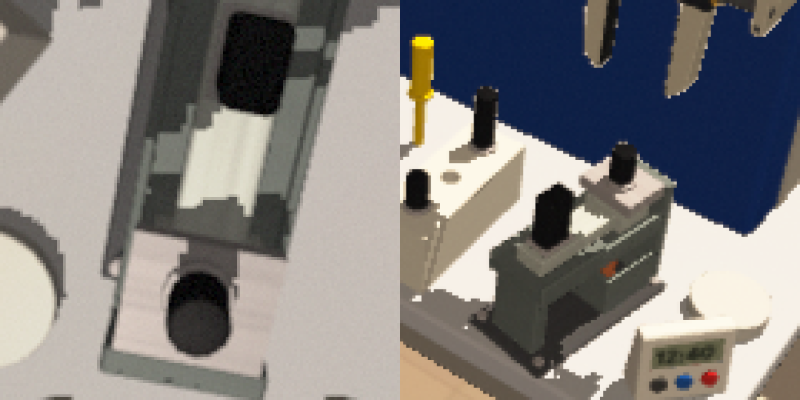

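View pics/s26.png

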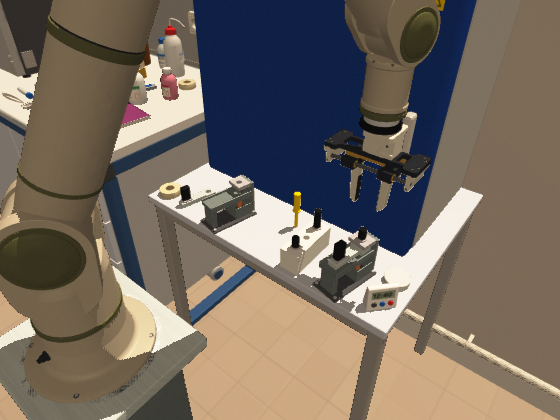

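Yoke_2 is done: the pin's flange sits on the ear (c26 left, about (195,310)). Now the second lever.

>>> arm_command(
  travel=[
    [-0.5,0,4],
    [-0.5,0,5],
    [-0.5,0,5],
    [-0.5,0,5],
    [-0.5,0,5],
    [-0.5,0,5],
    [-0.5,0,5],
    [-0.5,0,5],
    [-0.5,0,5],
    [-0.5,0,4.8],
  ],
  dr=[
    [0,0,0],
    [0,0,0],
    [0,0,0],
    [0,0,0],
    [0,0,0],
    [0,0,0],
    [0,0,0],
    [0,0,0],
    [0,0,0],
    [0,0,0],
  ],
)

```text
t: 44.4
ee_pos: [0.4395, 0.1909, 0.2199]
ee_rot: [-0.707, 0.707, -0.002, -0.002]
contact_force: [0.4, -0.4, 0.6]
gripper_width: 0.0468
```

>>> arm_command(
  travel=[
    [0,0,0],
    [0,0,0],
    [0,0,0],
    [0,0,0],
    [0,0,0],
    [0,0,0],
    [0,0,0],
    [0,0,0],
    [0,0,0],
    [0,0,0],
  ],
  dr=[
    [0,0,0],
    [0,0,0],
    [0,0,0],
    [0,0,0],
    [0,0,0],
    [0,0,0],
    [0,0,0],
    [0,0,0],
    [0,0,0],
    [0,0,0],
  ],
)

```text
t: 45.65
ee_pos: [0.4402, 0.1894, 0.2207]
ee_rot: [0.707, -0.707, 0.001, 0.002]
contact_force: [-1.1, 0.5, 0.0]
gripper_width: 0.0467
```

```bash
python3 g.py .440 .19 .217; python3 w.py w27
python3 - <<'E'
import cv2
cv2.imwrite('pics/w27z.png',cv2.resize(cv2.imread('pics/w27.png')[120:270,210:360],None,fx=5,fy=4,interpolation=3))
E
```

```text
pos [0.4402 0.1894 0.2207] yaw 0.04 axis [-0.004  0.    -1.   ] F [-1.1  0.5  0. ] w 0.0467 travel cm [-0.02  0.37  0.06]
45.65 [0.4402 0.1894 0.2207] [-1.1  0.5  0. ] 0.04667727787344702
```

View pics/w27.png

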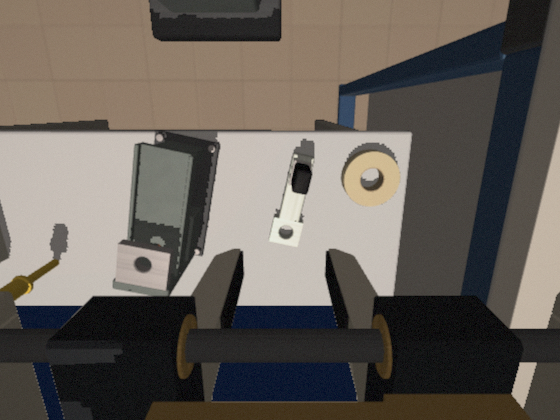

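View pics/w27z.png

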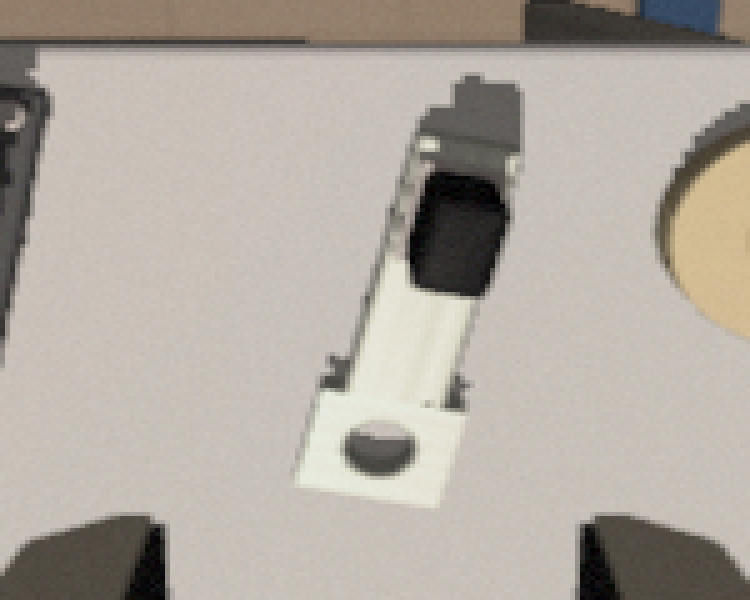

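```bash
python3 - <<'E'
from h import *
import pickle
c=pickle.load(open('pics/w27.pkl','rb'))[0]
P=lambda u,v,z: on(c,(u+.5)/5-.5+210,(v+.5)/4-.5+120,z)
eye=P(380,447,.014);post=P(458,249,.058)
print(eye,post,'yaw',np.degrees(np.arctan2(*(eye-post)[[1,0]])),np.hypot(*(eye-post)[:2]))
q=[P(u,v,.014) for u,v in [(320,390),(466,410),(440,507),(296,484)]]
for a,b in [(0,1),(3,2),(0,3),(1,2)]:
    d=q[b]-q[a];print(a,b,np.hypot(*d[:2]).round(4),np.degrees(np.arctan2(d[1],d[0])).round(2))
print(sum(q)/4)
im=cv2.imread('pics/w27.png')
E
for n in w2 w3; do :; done
```

```text
[0.49201255 0.1907201  0.014     ] [0.42413373 0.20538245 0.058     ] yaw -12.189055702459791 0.06944435789104376
0 1 0.0337 79.75
3 2 0.0342 77.81
0 3 0.0294 -11.48
1 2 0.0305 -10.47
[0.49242508 0.19084518 0.014     ]
```

>>> arm_command(
  travel=[
    [-1.1,0,1.4],
    [0,2,0],
    [0,3,0],
    [0,3,0],
    [0,3,0],
    [0,3,0],
    [0,2,0],
    [0,1.3,0],
    [0,0.1,0],
    [0,0,0],
  ],
  dr=[
    [0,0,0],
    [0,6,0],
    [0,5.5,0],
    [0,0,0],
    [0,0,0],
    [0,0,0],
    [0,0,0],
    [0,0,0],
    [0,0,0],
    [0,0,0],
  ],
)

```text
t: 46.95
ee_pos: [0.4287, 0.2035, 0.0472]
ee_rot: [0.704, -0.703, 0.072, -0.069]
contact_force: [-0.1, 0.4, 0.1]
gripper_width: 0.0469
```

```bash
python3 g.py .429 .2037 .0465; python3 w.py w28
```

```text
pos [0.4287 0.2035 0.0472] yaw -11.47 axis [-0.004  0.001 -1.   ] F [-0.1  0.4  0.1] w 0.0469 travel cm [0.02 0.07 0.02]
46.95 [0.4287 0.2035 0.0472] [-0.1  0.4  0.1] 0.046903452734410954
```

View pics/w28.png

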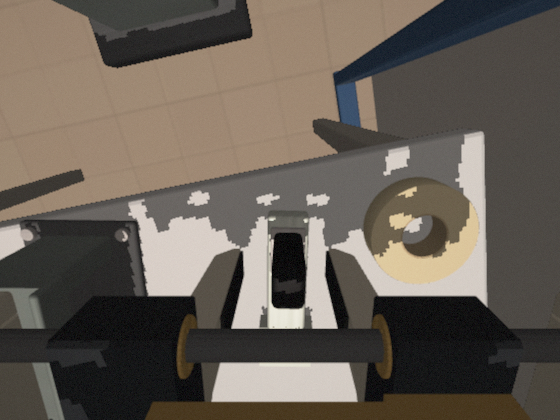

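>>> arm_command(
  travel=[
    [0,0.1,0.1],
    [0,0,0],
    [0,0,0],
    [0,0,0],
    [0,0,0],
    [0,0,0],
    [0,0,0],
    [0,0,0],
    [0,0,0],
    [0,0,0],
  ],
  dr=[
    [0,0,0],
    [0,0,0],
    [0,0,0],
    [0,0,0],
    [0,0,0],
    [0,0,0],
    [0,0,0],
    [0,0,0],
    [0,0,0],
    [0,0,0],
  ],
  fingers=0,
)

```text
t: 48.25
ee_pos: [0.4288, 0.2045, 0.0458]
ee_rot: [0.704, -0.703, 0.072, -0.069]
contact_force: [-0.2, 0.0, 5.0]
gripper_width: 0.0159
```

```bash
python3 g.py .429 .2037 .0465; python3 w.py w29;python3 - <<'E'
import cv2
cv2.imwrite('pics/w29z.png',cv2.resize(cv2.imread('pics/w29.png')[190:400,200:370],None,fx=4,fy=2.8,interpolation=3))
E
```

```text
pos [0.4288 0.2045 0.0458] yaw -11.47 axis [-0.004  0.001 -1.   ] F [-0.2  0.   5. ] w 0.0159 travel cm [ 0.03 -0.07 -0.08]
48.25 [0.4288 0.2045 0.0458] [-0.2  0.   5. ] 0.015929770958290904
```

View pics/w29z.png

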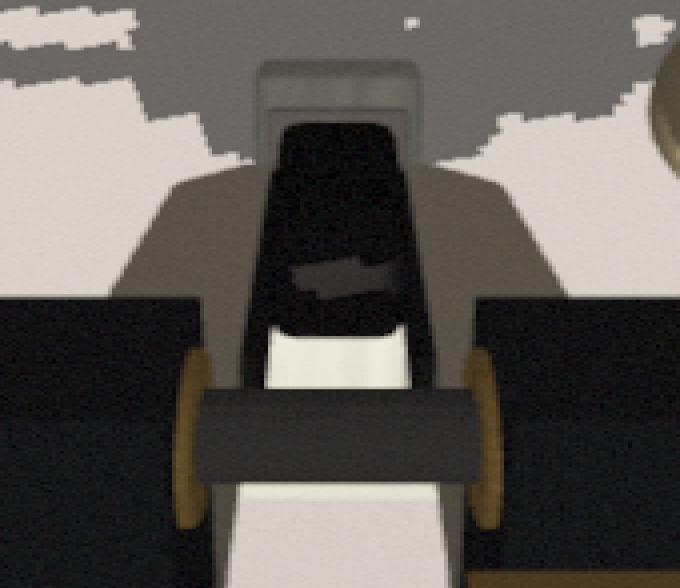

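>>> arm_command(
  travel=[
    [0,0,0],
    [0,0,0],
    [0,0,0],
    [0,-0.3,0],
    [0,0,0],
    [0,0,0],
    [0,0,0],
    [0,0,0],
    [0,0,0],
    [0,0,0],
  ],
  dr=[
    [0,0,0],
    [0,0,0],
    [0,0,0],
    [0,0,0],
    [0,0,5],
    [0,0,5],
    [0,0,5],
    [0,0,0],
    [0,0,0],
    [0,0,0],
  ],
  fingers=0.5,
)

```text
t: 49.55
ee_pos: [0.4279, 0.2047, 0.049]
ee_rot: [0.706, -0.688, 0.163, 0.024]
contact_force: [0.8, 0.3, -0.2]
gripper_width: 0.0462
```

```bash
python3 g.py .428 .2047 .047; python3 w.py w30; python3 -c "
from h import *
s=readout.observe();print(s['joint_positions'].round(3));print(q2R(s['ee_rot']).round(3))"
```

```text
pos [0.4279 0.2047 0.049 ] yaw -11.38 axis [-0.257  0.051 -0.965] F [ 0.8  0.3 -0.2] w 0.0462 travel cm [0.06 0.19 0.  ]
49.55 [0.4279 0.2047 0.049 ] [ 0.8  0.3 -0.2] 0.046193412252898594
[-0.197  0.727 -0.386  2.143  0.163  0.52   0.704]
[[ 0.946 -0.257  0.197]
 [-0.19   0.051  0.98 ]
 [-0.262 -0.965 -0.001]]
```

View pics/w30.png

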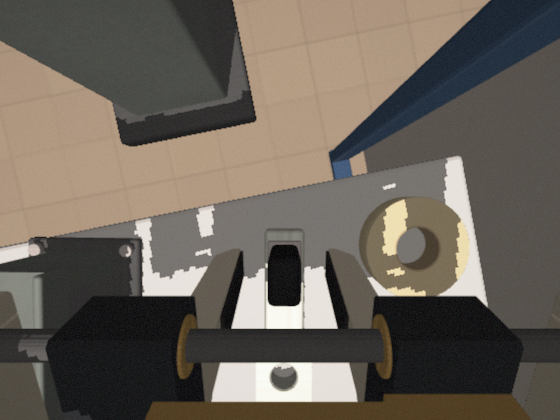

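>>> arm_command(
  travel=[
    [0,0.1,0],
    [0,0,0],
    [0,0,0],
    [0,0,0],
    [0,0,0],
    [0,0,0],
    [0,0,0],
    [0,0,0],
    [0,0,0],
    [0,0,0],
  ],
  dr=[
    [0,0,0],
    [0,0,0],
    [0,0,0],
    [0,0,0],
    [0,0,0],
    [0,0,0],
    [0,0,0],
    [0,0,0],
    [0,0,0],
    [0,0,0],
  ],
  fingers=0,
)

```text
t: 50.85
ee_pos: [0.4284, 0.2045, 0.0477]
ee_rot: [0.707, -0.688, 0.163, 0.023]
contact_force: [-0.5, 1.3, 0.3]
gripper_width: 0.0158
```

```bash
python3 w.py w31; python3 g.py .428 .2047 .187
python3 - <<'E'
from h import *
import pickle
im=cv2.imread('pics/w31.png');cv2.imwrite('pics/w31z.png',cv2.resize(im[340:420,230:340],None,fx=6,fy=6,interpolation=3))
E
```

```text
50.85 [0.4284 0.2045 0.0477] [-0.5  1.3  0.3] 0.015812740650108976
pos [0.4285 0.2045 0.0478] yaw -11.47 axis [-0.258  0.052 -0.965] F [-0.7 -0.2 -0.2] w 0.016 travel cm [-3.710e+00 -1.342e+01  1.000e-02]
```

View pics/w31z.png

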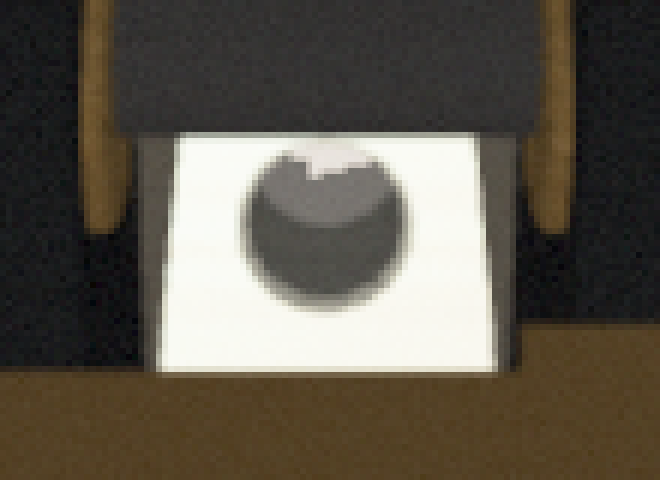

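>>> arm_command(
  travel=[
    [-0.26,-0.97,0],
    [-0.52,-1.93,0],
    [-0.78,-2.9,0],
    [-0.78,-2.9,0],
    [-0.78,-2.9,0],
    [-0.52,-1.8,0],
    [0,0,0],
    [0,0,0],
    [0,0,0],
    [0,0,0],
  ],
  dr=[
    [0,0,0],
    [0,0,0],
    [0,0,0],
    [0,0,0],
    [0,0,0],
    [0,0,0],
    [0,0,0],
    [0,0,0],
    [0,0,0],
    [0,0,0],
  ],
)

```text
t: 52.15
ee_pos: [0.4283, 0.2044, 0.186]
ee_rot: [0.706, -0.688, 0.164, 0.024]
contact_force: [-0.3, 0.1, -1.9]
gripper_width: 0.016
```

```bash
python3 w.py w32
python3 - <<'E'
from h import *
import pickle
c,s=pickle.load(open('pics/w31.pkl','rb'));e=s['ee_pos'];R=q2R(s['ee_rot'])
E=on(c,325.5/6-.5+230,225.5/6-.5+340,.014);print('eye',E)
yaw=np.radians(-11.47);ux=np.array([np.cos(yaw),np.sin(yaw)]);uz=np.array([-ux[1],ux[0]])
d=(E-e)[:2];print('along',d@ux,'lat',d@uz)
im=cv2.imread('pics/w32.png');cv2.imwrite('pics/w32z.png',cv2.resize(im[340:420,230:340],None,fx=6,fy=6,interpolation=3))
from g import go
fin=np.array([.4902,.0621])-ux*(d@ux)-uz*(d@uz);print('final',fin)
go(*(fin-.037*ux),.187)
E
```

```text
52.15 [0.4283 0.2044 0.186 ] [-0.3  0.1 -1.9] 0.01596146952320553
eye [0.49239726 0.19103555 0.014     ]
along 0.06535709900621564 lat -0.0004405850578722978
final [0.42623576 0.07552836]
pos [0.4284 0.2044 0.1861] yaw -11.48 axis [-0.259  0.052 -0.965] F [-1.5  0.5 -2.9] w 0.0158 travel cm [ -1.32   0.28 -12.67]
```

View pics/w32z.png

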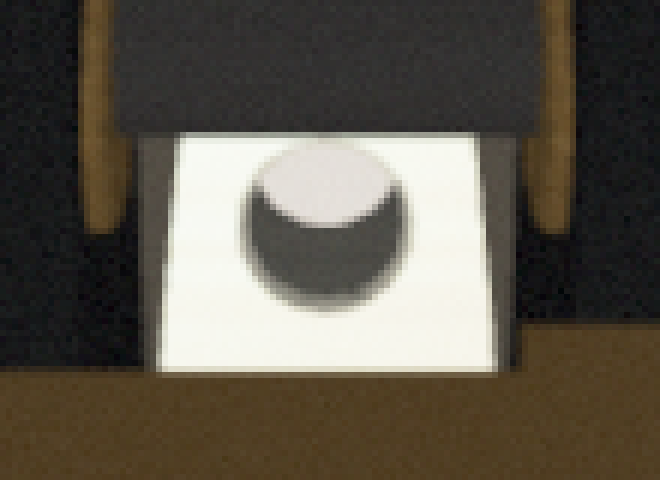

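>>> arm_command(
  travel=[
    [-0.3,0.07,-3],
    [-0.3,0.07,-3],
    [-0.3,0.07,-3],
    [-0.3,0.07,-3],
    [-0.1,0,-0.67],
    [0,0,0],
    [0,0,0],
    [0,0,0],
    [0,0,0],
    [0,0,0],
  ],
  dr=[
    [0,0,0],
    [0,0,0],
    [0,0,0],
    [0,0,0],
    [0,0,0],
    [0,0,0],
    [0,0,0],
    [0,0,0],
    [0,0,0],
    [0,0,0],
  ],
)

```text
t: 53.45
ee_pos: [0.3904, 0.0832, 0.1873]
ee_rot: [0.707, -0.688, 0.163, 0.023]
contact_force: [0.9, 0.2, -1.9]
gripper_width: 0.0157
```

```bash
python3 w.py w33; python3 g.py .39 .0829 .1204
python3 - <<'E'
from h import *
print(readout.observe()['joint_positions'].round(3))
cv2.imwrite('pics/s33.png',cv2.resize(camera('scene')[130:260,160:300],None,fx=5,fy=4.5,interpolation=3))
E
```

```text
53.45 [0.3904 0.0832 0.1873] [ 0.9  0.2 -1.9] 0.015673411942278857
pos [0.3904 0.0831 0.1874] yaw -11.46 axis [-0.258  0.052 -0.965] F [-1.  -1.1 -2. ] w 0.0161 travel cm [ 1.73  6.47 -0.02]
[ 0.09   0.443 -0.473  2.202  0.08   0.769  0.942]
```

View pics/w33.png

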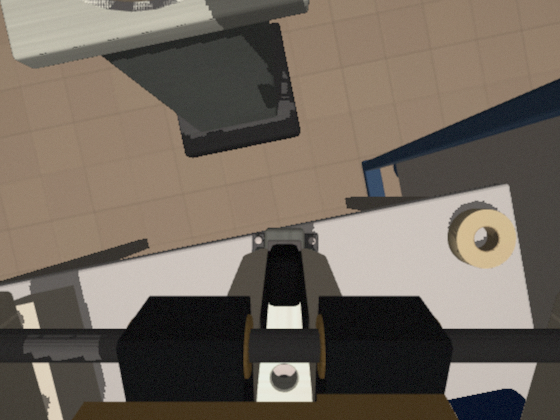

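View pics/s33.png

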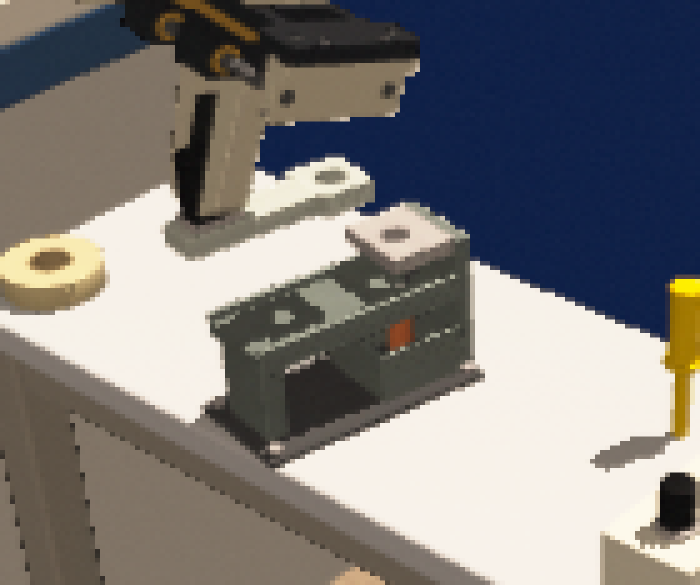

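>>> arm_command(
  travel=[
    [0.4,1.5,0],
    [0.4,1.5,0],
    [0.4,1.5,0],
    [0.3,1.2,0],
    [0.23,0.77,0],
    [0,0,0],
    [0,0,0],
    [0,0,0],
    [0,0,0],
    [0,0,0],
  ],
  dr=[
    [0,0,0],
    [0,0,0],
    [0,0,0],
    [0,0,0],
    [0,0,0],
    [0,0,0],
    [0,0,0],
    [0,0,0],
    [0,0,0],
    [0,0,0],
  ],
)

```text
t: 54.8
ee_pos: [0.3901, 0.083, 0.1206]
ee_rot: [0.707, -0.688, 0.163, 0.023]
contact_force: [0.1, 0.4, -2.0]
gripper_width: 0.0158
```

```bash
python3 w.py w34; python3 g.py .4262 .0755 .1204
python3 - <<'E'
from h import *
print(readout.observe()['joint_positions'].round(3))
cv2.imwrite('pics/s34.png',cv2.resize(camera('scene')[130:260,160:300],None,fx=5,fy=4.5,interpolation=3))
E
```

```text
54.8 [0.3901 0.083  0.1206] [ 0.1  0.4 -2. ] 0.01579968459782125
pos [0.3901 0.083  0.1205] yaw -11.48 axis [-0.258  0.052 -0.965] F [-0.6 -0.7 -1.8] w 0.0159 travel cm [ 3.56 -0.96 -0.01]
[ 0.043  0.558 -0.425  2.258  0.146  0.603  0.891]
```

View pics/w34.png

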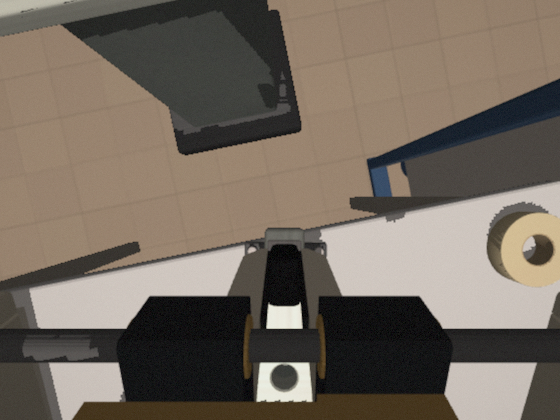

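View pics/s34.png

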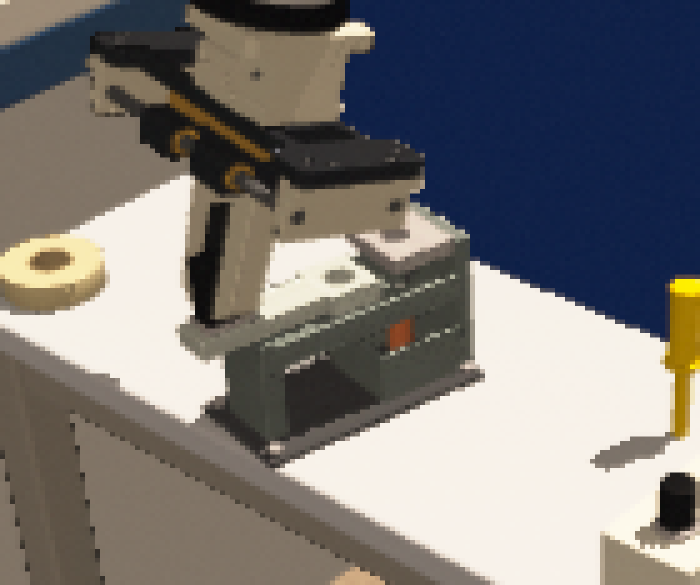

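>>> arm_command(
  travel=[
    [0.45,-0.12,0],
    [0.45,-0.12,0],
    [0.45,-0.12,0],
    [0.45,-0.12,0],
    [0.45,-0.12,0],
    [0.45,-0.12,0],
    [0.45,-0.12,0],
    [0.41,-0.12,0],
    [0,0,0],
    [0,0,0],
  ],
  dr=[
    [0,0,0],
    [0,0,0],
    [0,0,0],
    [0,0,0],
    [0,0,0],
    [0,0,0],
    [0,0,0],
    [0,0,0],
    [0,0,0],
    [0,0,0],
  ],
)

```text
t: 56.15
ee_pos: [0.426, 0.0757, 0.1203]
ee_rot: [0.707, -0.688, 0.163, 0.023]
contact_force: [0.9, -1.0, -1.0]
gripper_width: 0.0163
```

```bash
python3 w.py w35; python3 g.py .4262 .0755 .1178
python3 - <<'E'
from h import *
import pickle
c=pickle.load(open('pics/w35.pkl','rb'))[0];print(pix(c,[.4902,.0621,.1]))
cv2.imwrite('pics/w35z.png',cv2.resize(cv2.imread('pics/w35.png')[300:420,220:350],None,fx=5,fy=4.5,interpolation=3))
cv2.imwrite('pics/s35.png',cv2.resize(camera('scene')[130:260,160:300],None,fx=5,fy=4.5,interpolation=3))
E
```

```text
56.15 [0.426  0.0757 0.1203] [ 0.9 -1.  -1. ] 0.01627284339981101
pos [0.426  0.0756 0.1203] yaw -11.47 axis [-0.258  0.052 -0.965] F [ 0.3 -0.1 -1.4] w 0.0162 travel cm [ 0.09  0.23 -0.01]
(np.float64(283.5796540997922), np.float64(390.932176719164))
```

View pics/w35z.png

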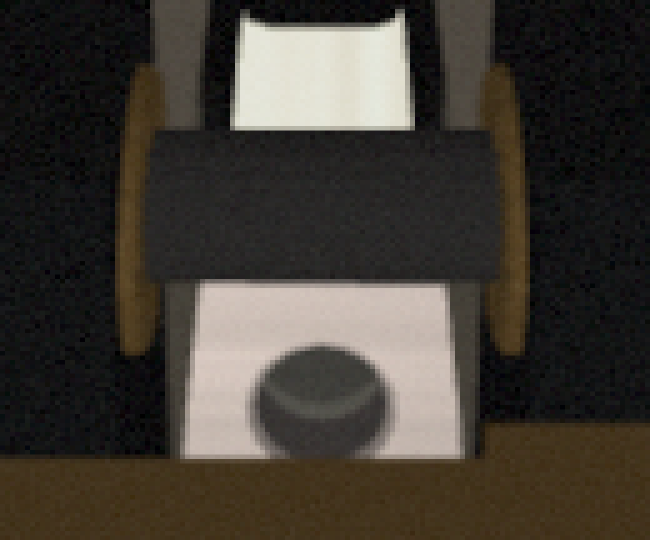

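View pics/s35.png

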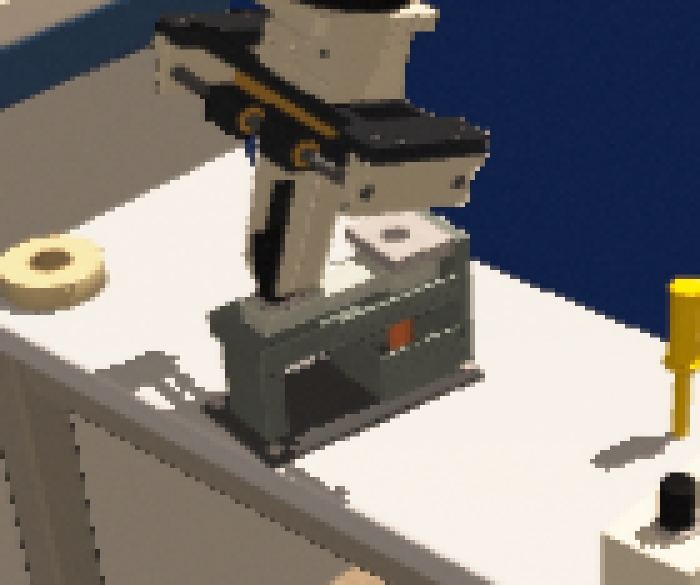

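>>> arm_command(
  travel=[
    [0.04,0.12,0],
    [0.04,0.12,0],
    [0,0,0],
    [0,0,0],
    [0,0,0],
    [0,0,0],
    [0,0,0],
    [0,0,0],
    [0,0,0],
    [0,0,0],
  ],
  dr=[
    [0,0,0],
    [0,0,0],
    [0,0,0],
    [0,0,0],
    [0,0,0],
    [0,0,0],
    [0,0,0],
    [0,0,0],
    [0,0,0],
    [0,0,0],
  ],
)

```text
t: 57.5
ee_pos: [0.4262, 0.0757, 0.1178]
ee_rot: [0.707, -0.688, 0.163, 0.023]
contact_force: [-2.6, -0.1, 4.8]
gripper_width: 0.0157
```

>>> arm_command(
  travel=[
    [0,0,0],
    [0,0,0],
    [0,0,0],
    [-0.13,-0.5,0],
    [-0.26,-1,0],
    [-0.65,-2.4,0],
    [-0.78,-2.9,0],
    [-0.78,-2.9,0],
    [0,0,0],
    [0,0,0],
  ],
  dr=[
    [0,0,0],
    [0,0,0],
    [0,0,0],
    [0,0,0],
    [0,0,0],
    [0,0,0],
    [0,0,0],
    [0,0,0],
    [0,0,-5],
    [0,0,-5],
  ],
  fingers=0.5,
)

```text
t: 58.75
ee_pos: [0.4271, 0.0755, 0.2193]
ee_rot: [0.706, -0.7, 0.101, -0.04]
contact_force: [-0.5, -0.6, -0.8]
gripper_width: 0.0464
```

```bash
python3 w.py w36; python3 g.py .4195 -.1755 .2
```

```text
58.75 [0.4271 0.0755 0.2193] [-0.5 -0.6 -0.8] 0.04639177013399702
pos [0.4254 0.0757 0.2194] yaw -11.41 axis [-0.083  0.016 -0.996] F [-4.3 -0.9 -0.7] w 0.0465 travel cm [  4.54   1.57 -24.74]
```

View pics/w36.png

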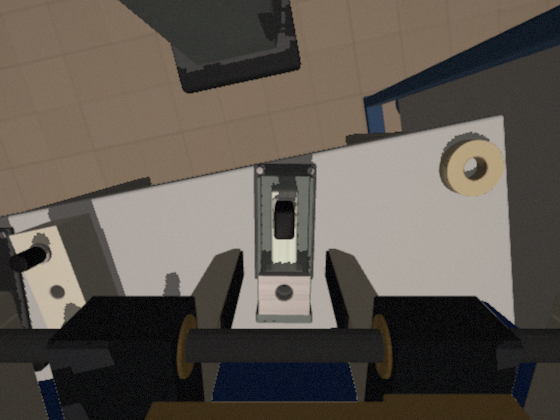

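>>> arm_command(
  travel=[
    [0,0,0],
    [0,0,0],
    [0,0,0],
    [0,0,-4],
    [-0.1,0,-4.5],
    [-0.2,0,-4.5],
    [-0.2,0,-4.5],
    [-0.1,0,-4.5],
    [0,0,-3.1],
    [0,0,0],
  ],
  dr=[
    [0,0,-4.8],
    [0,-5.7,0],
    [0,-5.7,0],
    [0,0,0],
    [0,0,0],
    [0,0,0],
    [0,0,0],
    [0,0,0],
    [0,0,0],
    [0,0,0],
  ],
)

```text
t: 60.05
ee_pos: [0.4202, -0.1777, 0.2182]
ee_rot: [0.708, -0.707, 0.005, 0.001]
contact_force: [-1.4, 0.5, -0.7]
gripper_width: 0.0461
```

```bash
python3 w.py w37; python3 g.py .4195 -.1755 .0865; python3 -c "
from h import *
import pickle
c=pickle.load(open('pics/w37.pkl','rb'))[0]
print(pix(c,[.4195,-.1755,.086]))"
```

```text
60.05 [ 0.4202 -0.1777  0.2182] [-1.4  0.5 -0.7] 0.04606821093241227
pos [ 0.4203 -0.1761  0.2182] yaw -0.21 axis [-0.008  0.002 -1.   ] F [ 1.2  0.1 -0.2] w 0.0464 travel cm [ 0.03 13.17  0.04]
(np.float64(286.83328684178235), np.float64(207.18773501247603))
```

View pics/w37.png

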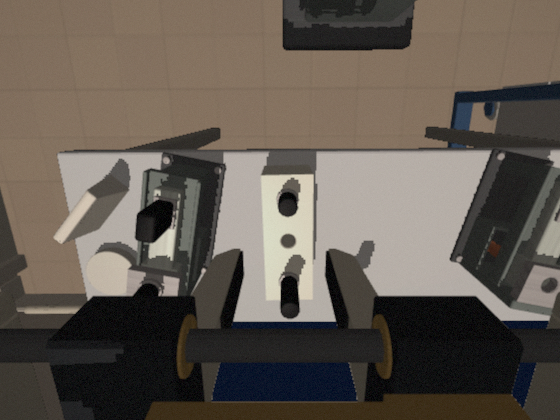

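>>> arm_command(
  travel=[
    [0,2,0.03],
    [0,3,0],
    [0,3,0],
    [0,2.5,0],
    [0,1.7,0],
    [0,0.95,0],
    [0,0,0],
    [0,0,0],
    [0,0,0],
    [0,0,0],
  ],
  dr=[
    [0,0,-0.4],
    [0,0,0],
    [0,0,0],
    [0,0,0],
    [0,0,0],
    [0,0,0],
    [0,0,0],
    [0,0,0],
    [0,0,0],
    [0,0,0],
  ],
)

```text
t: 61.35
ee_pos: [0.4204, -0.1751, 0.0869]
ee_rot: [0.707, -0.707, 0.001, -0.001]
contact_force: [-0.3, 0.3, -0.2]
gripper_width: 0.0462
```

```bash
python3 w.py w38; python3 g.py .419 -.1755 .0867
python3 - <<'E'
import cv2
cv2.imwrite('pics/w38z.png',cv2.resize(cv2.imread('pics/w38.png')[170:340,200:380],None,fx=4,fy=3.5,interpolation=3))
E
```

```text
61.35 [ 0.4204 -0.1751  0.0869] [-0.3  0.3 -0.2] 0.046202880481534675
pos [ 0.4203 -0.1751  0.0868] yaw -0.09 axis [-0.     0.001 -1.   ] F [ 0.8  0.2 -0. ] w 0.0464 travel cm [-0.13  0.01 -0.04]
```

View pics/w38z.png

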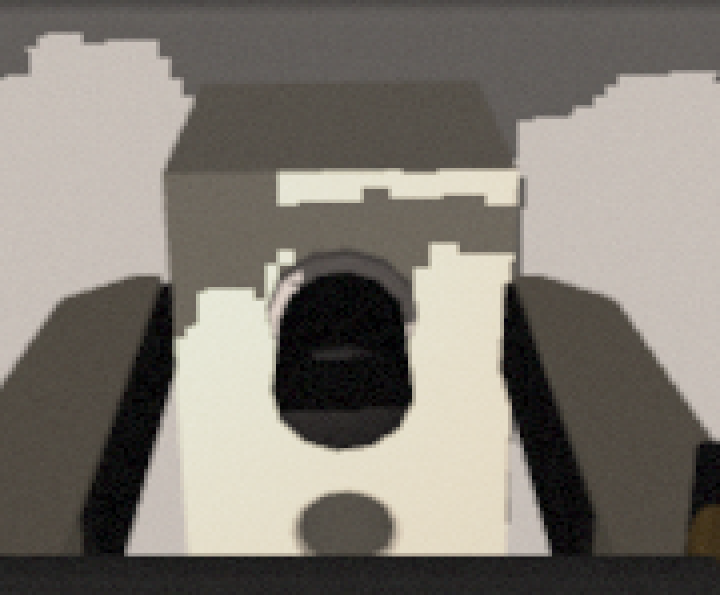

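>>> arm_command(
  travel=[
    [-0.2,0,0],
    [0,0,0],
    [0,0,0],
    [0,0,0],
    [0,0,0],
    [0,0,0],
    [0,0,0],
    [0,0,0],
    [0,0,0],
    [0,0,0],
  ],
  dr=[
    [0,0,0],
    [0,0,0],
    [0,0,0],
    [0,0,0],
    [0,0,0],
    [0,0,0],
    [0,0,0],
    [0,0,0],
    [0,0,0],
    [0,0,0],
  ],
  fingers=0,
)

```text
t: 62.65
ee_pos: [0.4182, -0.1749, 0.0865]
ee_rot: [0.708, -0.707, 0.001, -0.0]
contact_force: [0.6, 1.1, -0.1]
gripper_width: 0.0172
```

>>> arm_command(
  travel=[
    [0,-1,0],
    [0,-2,0],
    [0,-3,0],
    [0,-3,0],
    [0,-2.4,0],
    [0.7,0,4],
    [1.5,0,5],
    [1.5,0,5],
    [1.7,0,5],
    [1.5,0,4.5],
  ],
  dr=[
    [0,0,0],
    [0,0,0],
    [0,0,0],
    [0,0,0],
    [0,0,0],
    [0,0,0],
    [0,0,0],
    [0,0,0],
    [0,0,0],
    [0,0,0],
  ],
)

```text
t: 63.9
ee_pos: [0.4878, 0.0616, 0.2014]
ee_rot: [0.708, -0.707, 0.0, -0.0]
contact_force: [-0.4, -0.7, -1.5]
gripper_width: 0.0172
```

```bash
python3 w.py w39; python3 g.py .488 .062 .2
python3 - <<'E'
import cv2
cv2.imwrite('pics/w39z.png',cv2.resize(cv2.imread('pics/w39.png')[170:290,200:370],None,fx=4,fy=4,interpolation=3))
E
```

```text
63.9 [0.4878 0.0616 0.2014] [-0.4 -0.7 -1.5] 0.017160433389338918
pos [0.4901 0.0684 0.202 ] yaw 0.27 axis [ 0.003  0.006 -1.   ] F [2.9 5.9 0.5] w 0.0173 travel cm [-0.21  0.19 -0.64]
```

View pics/w39z.png

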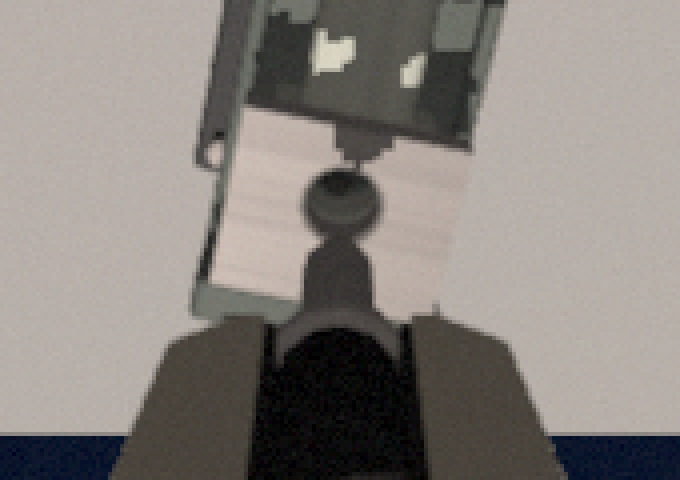

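>>> arm_command(
  travel=[
    [0,0,0],
    [0,0,0],
    [0,0,0],
    [0,0,0],
    [0,0,0],
    [0,0,0],
    [0,0,0],
    [0,0,0],
    [0,0,0],
    [0,0,0],
  ],
  dr=[
    [0,0,0],
    [0,0,0],
    [0,0,0],
    [0,0,0],
    [0,0,0],
    [0,0,0],
    [0,0,0],
    [0,0,0],
    [0,0,0],
    [0,0,0],
  ],
)

```text
t: 65.2
ee_pos: [0.4876, 0.0599, 0.2007]
ee_rot: [0.708, -0.707, 0.001, -0.0]
contact_force: [-0.3, 0.1, -2.1]
gripper_width: 0.0173
```

```bash
python3 w.py w40; python3 g.py .4882 .062 .1308
python3 - <<'E'
from h import *
import pickle
c,s=pickle.load(open('pics/w40.pkl','rb'));e=s['ee_pos']
print('bore',pix(c,[.4902,.0621,.1]),'tip',pix(c,[e[0],e[1],e[2]-.0765]))
cv2.imwrite('pics/w40z.png',cv2.resize(cv2.imread('pics/w40.png')[180:270,235:335],None,fx=7,fy=6.5,interpolation=3))
E
```

```text
65.2 [0.4876 0.0599 0.2007] [-0.3  0.1 -2.1] 0.017320882207700426
pos [0.4876 0.0598 0.2007] yaw -0.06 axis [-0.001  0.001 -1.   ] F [-0.1 -0.4 -1.9] w 0.0173 travel cm [0.07 6.99 0.21]
bore (np.float64(287.2289854968369), np.float64(221.7550637387097)) tip (np.float64(284.42031604999704), np.float64(229.73511716230982))
```

View pics/w40z.png

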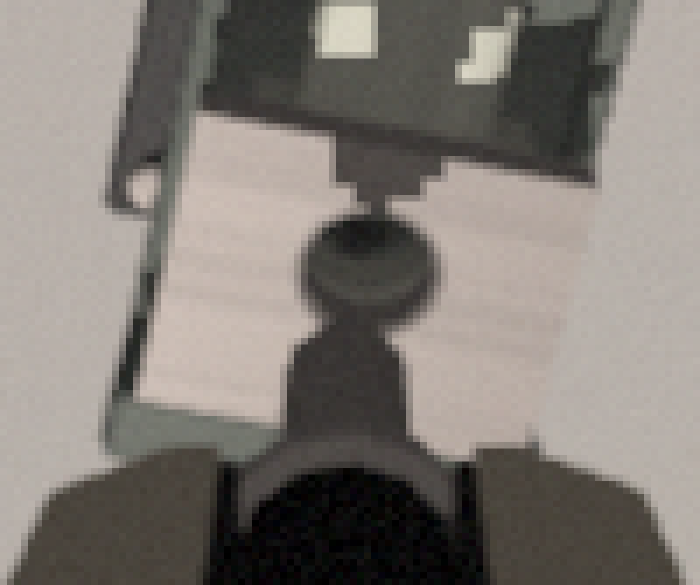

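>>> arm_command(
  travel=[
    [0.08,0.5,0.21],
    [0,1,0],
    [0,0.5,0],
    [0,0.5,0],
    [0,0.5,0],
    [0,0.5,0],
    [0,0.5,0],
    [0,0.5,0],
    [0,0,0],
    [0,0,0],
  ],
  dr=[
    [0,0,0],
    [0,0,0],
    [0,0,0],
    [0,0,0],
    [0,0,0],
    [0,0,0],
    [0,0,0],
    [0,0,0],
    [0,0,0],
    [0,0,0],
  ],
)

```text
t: 66.5
ee_pos: [0.4884, 0.062, 0.1558]
ee_rot: [0.708, -0.707, 0.001, -0.0]
contact_force: [0.4, -0.5, -1.4]
gripper_width: 0.0172
```

```bash
python3 w.py w41; python3 g.py .4882 .062 .1308
python3 - <<'E'
from h import *
cv2.imwrite('pics/w41z.png',cv2.resize(cv2.imread('pics/w41.png')[180:290,215:355],None,fx=5,fy=5,interpolation=3))
E
```

```text
66.5 [0.4884 0.062  0.1558] [ 0.4 -0.5 -1.4] 0.017246011433110327
pos [0.4884 0.062  0.1558] yaw -0.07 axis [-0.     0.001 -1.   ] F [ 0.4 -0.  -1. ] w 0.0172 travel cm [-0.02  2.5  -0.  ]
```

View pics/w41z.png

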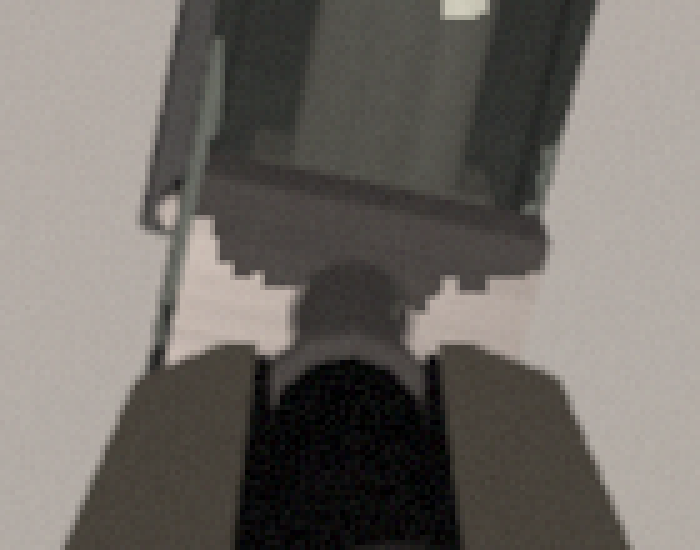

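>>> arm_command(
  travel=[
    [0,0.4,0],
    [0,0.4,0],
    [0,0.4,0],
    [0,0.4,0],
    [0,0.4,0],
    [0,0.3,0],
    [0,0.15,0],
    [0,0.1,0],
    [0,0,0],
    [0,0,0],
  ],
  dr=[
    [0,0,0],
    [0,0,0],
    [0,0,0],
    [0,0,0],
    [0,0,0],
    [0,0,0],
    [0,0,0],
    [0,0,0],
    [0,0,0],
    [0,0,0],
  ],
)

```text
t: 67.8
ee_pos: [0.488, 0.062, 0.1305]
ee_rot: [0.707, -0.707, 0.001, -0.0]
contact_force: [-3.5, -0.1, 5.7]
gripper_width: 0.0174
```

```bash
python3 w.py w42; python3 g.py .4882 .062 .1308
python3 - <<'E'
from h import *
a=cv2.resize(cv2.imread('pics/w42.png')[180:290,215:355],(400,400),interpolation=3)
b=cv2.resize(camera('scene')[130:260,160:300],(400,400),interpolation=3)
cv2.imwrite('pics/c42.png',np.hstack([a,b]))
E
```

```text
67.8 [0.488  0.062  0.1305] [-3.5 -0.1  5.7] 0.017393931916932552
pos [0.488  0.062  0.1304] yaw -0.06 axis [-0.001  0.001 -1.   ] F [-3.1  0.3  5.5] w 0.0175 travel cm [ 0.02 -0.04  0.  ]
```

View pics/c42.png

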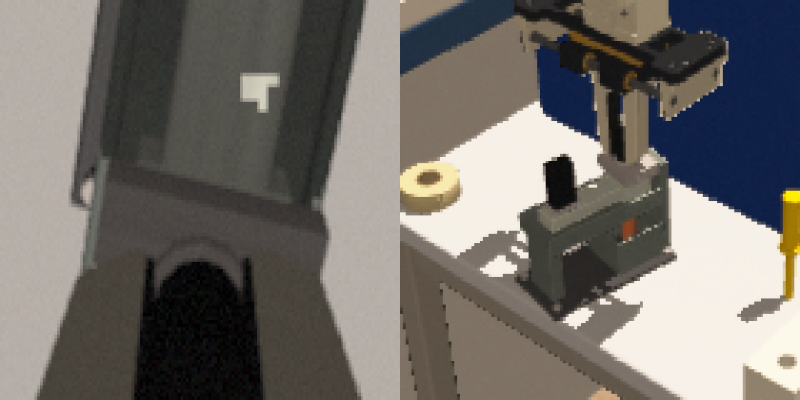

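Pin seated with light contact. Releasing and lifting off.

>>> arm_command(
  travel=[
    [0,0,0],
    [0,0,0],
    [0,0,0],
    [0,0,0],
    [0,-0.5,0],
    [0,-1.5,0],
    [0,-3,0],
    [0,-4,0],
    [0,0,0],
    [0,0,0],
  ],
  dr=[
    [0,0,0],
    [0,0,0],
    [0,0,0],
    [0,0,0],
    [0,0,0],
    [0,0,0],
    [0,0,0],
    [0,0,0],
    [0,0,0],
    [0,0,0],
  ],
  fingers=0.5,
)

```text
t: 69.15
ee_pos: [0.4883, 0.0616, 0.2206]
ee_rot: [0.707, -0.707, 0.001, -0.001]
contact_force: [-0.3, 0.5, 0.1]
gripper_width: 0.0461
```

>>> arm_command(
  travel=[
    [0,-1,0],
    [0,-1,-2],
    [0,-1,-3],
    [0,-1,-3],
    [0,0,-3],
    [0,0,-1],
    [0,0,0],
    [0,0,0],
    [0,0,0],
    [0,0,0],
  ],
  dr=[
    [0,0,0],
    [0,0,0],
    [0,0,0],
    [0,0,0],
    [0,0,0],
    [0,0,0],
    [0,0,0],
    [0,0,0],
    [0,0,0],
    [0,0,0],
  ],
)

```text
t: 70.4
ee_pos: [0.4883, -0.0575, 0.2601]
ee_rot: [0.708, -0.707, 0.0, 0.0]
contact_force: [0.4, -0.9, 0.2]
gripper_width: 0.0464
```

```bash
python3 w.py w43
python3 - <<'E'
from h import *
s=camera('scene')
a=cv2.resize(s[160:260,150:280],(400,400),interpolation=3)
b=cv2.resize(s[190:320,280:420],(400,400),interpolation=3)
cv2.imwrite('pics/c43.png',np.hstack([a,b]))
t=camera('top');cv2.imwrite('pics/t43.png',cv2.resize(t[165:265,120:440],(800,250),interpolation=3))
E
```

```text
70.4 [ 0.4883 -0.0575  0.2601] [ 0.4 -0.9  0.2] 0.04638834138430519
```

View pics/w43.png

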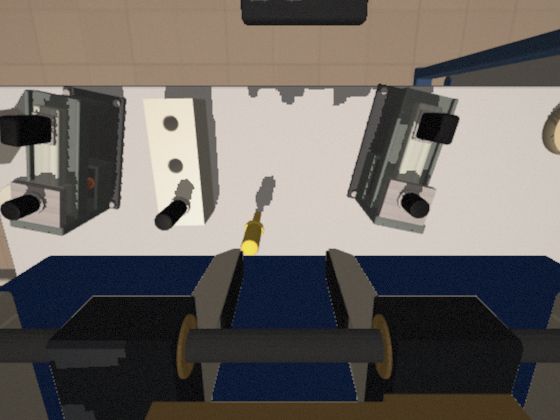

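View pics/c43.png

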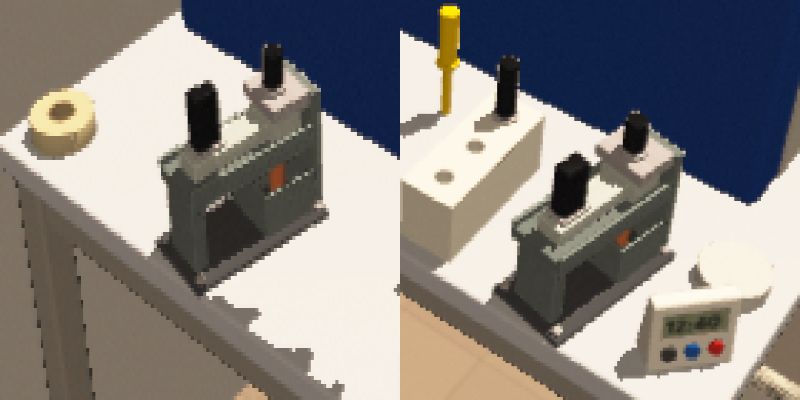

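View pics/t43.png

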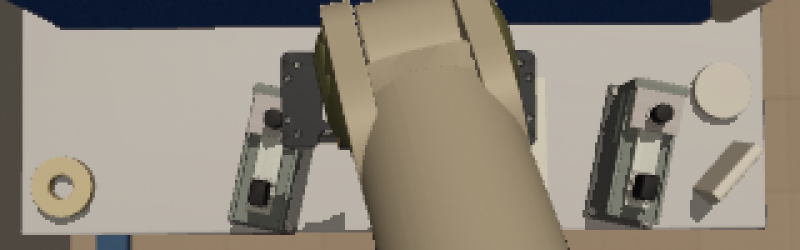

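```bash
python3 -c "
from station import ctrl,readout
print(readout.observe()['joint_vel'].round(4));print(ctrl.job_done())"
```

```text
[ 0.0038  0.0023  0.0002 -0.0004  0.     -0.0005  0.0025]
the job is handed in; nothing more can be done
None
```

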